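# Hold the angle gauge at the set fall on a knotty stud

## Task

Swing the bench lamp's arm aside until its head hangs at least 20 cm to the side of the stud's knot, then take the angle gauge off the joist offcut and stand its base rail centrally on the proud knot, lying along the stud, dial still facing away from you. Rock it on the knot until the swinging pointer settles on the set mark, and finish while still holding it like that, gripped and resting on the knot, so that the gap under the rail can be measured for a packing piece. Leave the set mark and the other things on the bench as they are.

Things in the scene. Friction and masses are not known exactly. Their poses are not given: they have to be found in the camera images.
- gauge: The angle gauge, loose, about 0.45 kg, at the start upright on the joist offcut, dial facing away from the robot. Origin: centre of its base rail's underside; z up, y along the rail, x out of the white dial. Steel rail 130 mm long (y), 32 wide (x), 12 high; round aluminium housing 116 mm across, 28 thick (x), its centre 70 mm above the origin.
- gauge_grip (a point): Middle of the black finger grip on top of the gauge, 150 mm above the gauge's origin; axes as the gauge's. The grip is 20 mm thick (x) and 50 mm wide (y), free from 128 to 170 mm above the origin: take it from above, fingers closing along x; below 128 mm the thicker housing begins.
- pointer (a joint): Angle (rad) of the gauge's weighted pointer about the gauge's x axis through the dial's centre. Dark, 46 mm long; it hangs plumb, tip down, settling within 1 s. 0 = tip towards the middle of the rail, positive = towards the rail's +y end. It equals the angle by which the rail's +y end is tipped down.
- marker (a joint): Angle (rad) of the set mark, a small dark rider on the dial's lower rim, measured as the pointer is (0 = bottom of the dial, positive = towards the gauge's +y end). Set differently each time, 0.10 to 0.26; stiff, leave it as it is. The pointer is on the mark when the two joints are equal.
- pointer_tip (a point): Tip of the pointer, 46 mm from the dial's centre and 16.5 mm in front (+x) of the gauge's middle plane.
- marker_tip (a point): Inner tip of the set mark, also 46 mm from the dial's centre and 16.5 mm in front (+x) of the gauge's middle plane.
- stud: Stud block, rough wood, fixed. Origin on the bench under its knot; y along it, x across. 89 mm wide, y -150 to +140 mm. Top 45 mm above the bench on the -y side; the +y side is split off, sloping from y = 12 mm down to 26 mm above the bench at y = 56 mm, then flat. A steel holdfast, 113 mm high, clamps it at y = -125 mm, its shank at x = 72 mm.
- knot: Proud round knot on the stud: the cap of a ball of 26 mm radius, 37 mm across, standing 8 mm proud. Origin: its highest point, 53 mm above the bench; axes as the stud's. A rail centred on it can tip +y end down to about 0.4 rad or -y end down to about 0.12 rad before that end meets the stud; left alone it falls to one side.
- joist: The joist offcut on which the gauge stands at first: a flat plank 170 mm (x) by 150 mm (y), 45 mm high, fixed; origin in the middle of its underside.
- lamp_tube (a point): Point on the axis of the bench lamp's swing arm, a level round tube 14 mm thick, axis 285 mm above the bench; 170 mm out from the arm's vertical hinge axis (the post; fixed, base 140 mm across). Its own x runs along the tube to the post. Push or pinch the tube 20 to 250 mm out from the hinge. Friction 0.22 N m (1.2 N here); it stays where left. Swing it towards the robot's right (-y).
- lamp_head (a point): Centre of the open lower rim of the lamp's shade, 187 mm above the bench and 280 mm out from the hinge axis along the arm (110 mm beyond lamp_tube). The shade is a cone, 112 mm across at the rim and 48 mm at its top, 255 mm above the bench, below a socket 42 mm wide at the arm's end. From the start the arm can swing at least 1.5 rad to the right.
- shim_a: Bystander: tapered wooden shim, 36 x 140 mm, 4 mm thick at the +y end rising in steps to 10 mm at the -y end; origin in the middle of its underside. Loose.
- shim_b: Bystander: second tapered wooden shim, same size as shim_a; origin in the middle of its underside. Loose.
- tape: Bystander: pocket tape measure in a dark case 70 x 34 mm, 66 mm high; origin in the middle of its underside. Loose.
- square: Bystander: metal triangular rafter square lying flat, about 170 x 170 mm, 20 mm high fence; origin in the middle of its underside. Loose.
- screwbox: Bystander: open cardboard box of screws, 100 x 130 mm, 50 mm high; origin in the middle of its underside. Loose.
- plane: Bystander: small block plane, 160 x 50 mm, about 65 mm high along its own x; origin in the middle of its underside. Loose.

How it is judged:
On the way, in this order (a step that is already met when the one before it is completed fails the run):
1. the lamp's head is swung at least 200 mm (level distance) away from the knot (horizontal distance between lamp_head and knot above 0.2 m), for 0.2 s.
2. the gauge, in the fingers, stands on the knot: centre of its rail within 25 mm of it, lying along the stud (contact force between the fingers and gauge above 1 N and contact force between gauge and knot above 0.3 N and horizontal distance between gauge and knot below 0.025 m and angle between the x axis of gauge and the x axis of stud, either way round below 0.2 rad), for 0.1 s.
At the end, for the whole second after the job is handed in: Gauge gripped, resting on the knot (over 0.3 N), off the joist; rail centre within 25 mm of the knot, gauge x within 0.2 rad of stud x, +y end on the joist's side; pointer tip within 2 mm (2.5 deg) of the mark tip and still, mark as set; lamp head over 200 mm from the knot (all of step 2 and horizontal distance between lamp_head and knot above 0.2 m and distance between pointer_tip and marker_tip below 0.002 m and velocity of joint pointer between -0.2 and 0.2 rad/s and linear speed of gauge below 0.02 m/s and contact force between gauge and joist below 0.1 N and y of joist in the frame of gauge above 0.1 m and value of joint marker between 0.09 and 0.27 rad); the arm keeps its last pose, push and grip.
It fails at once if a bystander (shim, tape, square, screw box or plane) is moved more than 30 mm (distance of any of shim_a, shim_b, tape, square, screwbox, plane from where it was at the start of the episode above 0.03 m).
It fails at once if the set mark is shifted on its dial (velocity of joint marker above 0.1 rad/s or velocity of joint marker below -0.1 rad/s).
It also fails if it takes over 58 s, if anything falls off the work surface, if the arm or the gripper's body presses on something with over 40 N, if the wrist force passes 120 N, or if a joint passes its speed limit or range.

## Robot

A 7-joint arm with a two-finger parallel gripper is mounted at the origin on the work surface. World frame = base frame: x ahead of the robot, y to its left, z up, the work surface at z = 0. Lengths are in m, angles in rad, forces in N, time in s.
With the tool pointing down it reaches from about 0.425 to 1.025 m from the base axis. Payload 9.4 kg.
Tool frame: the origin (TCP) lies on the centre line of the jaws, within the pads' length; the fingertips stand tips_ahead ahead of it and the grasp point (between the pads) lies 8 mm behind it (tips_ahead is the distance from the TCP to the fingertips, in m); z points along the fingers, y is the direction in which the jaws open and shut (so a half turn about z gives the same grasp; the last joint's range is limited). The gripper opens to 93 mm and grips with 3 to 60 N. Pads are 15 mm wide; open, the fingers measure 128 mm over their backs; the gripper's body (75 mm by 188 mm) begins 65 mm behind the grasp point.
Start: joints at [1.268, 0.599, -0.003, 1.599, 0.002, 0.943, -0.08], TCP at [0.162, -0.707, 0.198] pointing down, gripper open.
Joint ranges: [-2.57, 2.57], [-0.35, 1.97], [-1.29, 1.29], [0.11, 2.56], [-1.05, 4.19], [0.11, 1.86], [-2.63, 2.63]. Speed limits (rad/s): [2.22, 2.22, 3.01, 3.01, 3.14, 3.14, 3.14].

## Interface

Orientations are given as a 3x3 rotation matrix whose columns are the frame's x, y, z axes.
In Python, from cell import observe, get_image, camera_params, job_done, find_in, silhouettes, pinpoint, tips_ahead gives the robot as it stands. The module is installed in compiled form; this text tells all that it offers.
- The arm moves only by the tool apply_moves, never from a script. Its argument "rows" is a list of rows, each a list of 5 numbers: the finger opening in m, from 0 to 0.093, then the shift along the world's x, y, z in m, then the turn about the world's z in degrees. In form: [[jaw, tx, ty, tz, spin], ...]. A call has 1 to 10 rows; each row is the pose to reach, as a shift and turn from the pose commanded when the call began; what a row does not reach only later rows make up. A row lasts 1/8 s, in which the tool goes at most 62.5 mm and 10.7 degrees, less where a joint would pass 70% of its speed; a pose out of reach is approached as far as the arm can. A call with a gripper value outside its range is refused whole. The fingers move at their own pace and stop on an object; "squeeze" is the grip in N (left out, the last holds). Time passes only in rows, so rows that repeat a pose let the fingers close. It gives the time, the measured TCP pose, the force and the opening at its end, in the units of the state.
- observe(): the state, without advancing time (a new reading comes with each control period).
- get_image(name): name is "scene" or "top" or "wrist"; returns the picture (480x640x3 uint8, blue, green, red); there is no depth.
- camera_params(name): a dict with "K" (3x3 intrinsics, pixels), "extrinsics" (4x4, takes a point from world to camera coordinates). Camera axes: x right, y up, looking along -z (the intrinsics and any distortion apply to the point x, -y, -z); pixel columns grow to the right and rows downward; lengths in m; the calibration is good to about 2 mm. The wrist camera is an equidistant fisheye: a pixel r from the principal point sees the ray r / f radians off the axis. A picture is of the moment at which its call begins: read the wrist's pose just before it. camera_params takes no time and is no camera call; for the wrist camera it gives the pose at the moment of the call.
- job_done(): hands the job in, once; it reports no verdict.
Trained networks look in the newest picture that a camera, given by its name, has taken for a name from the list of things; names that differ only in an ending like _2 or _b are one class to them, and where a whole thing is asked for, a point or a joint stands for the part that bears it (a point fixed in the world has none). Each returns a list of dicts, best first, with "confidence" (0 to 1); they miss things now and then, are a little off and sometimes report something else, mostly with a low value. They report only what shows in the picture. A call takes as long as a camera call.
- find_in(thing, camera): "location" ([column, row] in pixels, amid what is visible of it).
- silhouettes(thing, camera): "region" (480x640 bool, what is visible of it) and "location" ([column, row] in pixels, amid what is visible of it).
- pinpoint(thing, camera): "location" ([column, row] in pixels: a listed point, or the origin of a listed thing).
The state is a dict: "time": time; "q": joint angles; "joint_vel": joint speeds; "joint_efforts": joint torques, N m; "tcp_pos": TCP position; "ee_rot": TCP orientation; "ft_force": force on the tool from outside, world axes, zero at the start; "ft_torque": the same for the moment, N m; "width": finger opening in m.
Only numpy, scipy, OpenCV 4.12 (cv2) and the standard library are available. Lean on these libraries where they do the work, as an engineer would, in place of code of your own. Each camera call takes 0.05 s, during which the arm holds its last target.

## Working session

There is one attempt and no reset: what is moved stays moved. The work goes in short steps, Python scripts to look and compute and a tool call to move; the robot and the scene stay as the last step left them, time stands still between calls to the robot, and variables do not carry over. Pictures are saved under pics/ and viewed, and the job is handed in when it is done.

Besides the shell and the picture viewer there is one more tool, called after ">>>" by a JSON object that holds its "op" and its "data", one argument or row to a line. apply_moves: Moves the arm, as the interface text tells. Its arguments: {"type":"object","properties":{"rows":{"type":"array","items":{"type":"array","items":{"type":"number"}}},"squeeze":{"type":"number"}},"required":["rows"]}

```bash
mkdir -p pics
cat > h.py <<'E'
import numpy as np, cv2
from cell import *
def ray(cam,px):
    p=camera_params(cam);K=np.array(p["K"]);E=np.array(p["extrinsics"])
    x=(px[0]-K[0,2])/K[0,0];y=(px[1]-K[1,2])/K[1,1]
    if cam=="wrist":
        r=np.hypot(x,y);s=np.sin(r)/r if r>1e-9 else 1
        d=np.array([x*s,-y*s,-np.cos(r)])
    else: d=np.array([x,-y,-1.])
    R=E[:3,:3];t=E[:3,3]
    d=R.T@d;return -R.T@t,d/np.linalg.norm(d)
def atz(cam,px,z):
    o,d=ray(cam,px);return o+d*(z-o[2])/d[2]
def proj(cam,X):
    p=camera_params(cam);K=np.array(p["K"]);E=np.array(p["extrinsics"])
    c=E[:3,:3]@np.array(X)+E[:3,3];v=np.array([c[0],-c[1],-c[2]])
    if cam=="wrist":
        r=np.hypot(v[0],v[1]);th=np.arctan2(r,v[2]);q=v[:2]/r*th
    else:q=v[:2]/v[2]
    return np.array([K[0,0]*q[0]+K[0,2],K[1,1]*q[1]+K[1,2]])
def tri(obs):
    A=np.zeros((3,3));b=np.zeros(3)
    rs=[ray(c,p) for c,p in obs]
    for o,d in rs:
        M=np.eye(3)-np.outer(d,d);A+=M;b+=M@o
    X=np.linalg.solve(A,b)
    return X,[np.linalg.norm((np.eye(3)-np.outer(d,d))@(X-o)) for o,d in rs]
E
python3 - <<'E'
from h import *
s=observe();print(s["time"],s["tcp_pos"],s["ee_rot"],tips_ahead)
for c in ["scene","top","wrist"]:
    cv2.imwrite(f"pics/{c}0.png",get_image(c))
    p=camera_params(c);E=np.array(p["extrinsics"]);print(c,np.array(p["K"]).tolist(),(-E[:3,:3].T@E[:3,3]).round(3), E[:3,:3].round(2).tolist())
    if c!="wrist":
      for t in ["gauge","gauge_grip","lamp_tube","lamp_head","knot","stud","joist","marker_tip","pointer_tip"]:
        print(c,t,[(np.round(r["location"]),round(r["confidence"],2)) for r in pinpoint(t,c)[:2]])
print(observe()["time"])
E
```

```text
0.0 [ 0.16217324 -0.706101    0.1974548 ] [[ 9.74610322e-01  2.23907291e-01 -4.95238975e-04]
 [ 2.23907788e-01 -9.74609203e-01  1.48471258e-03]
 [-1.50226491e-04 -1.55790407e-03 -9.99998775e-01]] 0.011
scene [[453.2164521599152, 0.0, 329.57541980428925], [0.0, 453.2164521599152, 236.69305061616157], [0.0, 0.0, 1.0]] [1.418 0.518 0.845] [[-0.57, 0.82, 0.0], [-0.45, -0.31, 0.84], [0.69, 0.47, 0.55]]
scene gauge [(array([461., 315.]), 0.58)]
scene gauge_grip [(array([470., 270.]), 0.9)]
scene lamp_tube [(array([280., 206.]), 0.86), (array([328., 287.]), 0.27)]
scene lamp_head [(array([325., 229.]), 0.91), (array([332., 271.]), 0.39)]
scene knot [(array([333., 271.]), 0.56), (array([457., 318.]), 0.24)]
scene stud [(array([326., 287.]), 0.79)]
scene joist [(array([460., 327.]), 0.88)]
scene marker_tip [(array([440., 381.]), 0.65)]
scene pointer_tip [(array([459., 316.]), 0.55), (array([213., 245.]), 0.24)]
top [[455.27397371089927, 0.0, 324.97941747061464], [0.0, 455.27397371089927, 237.89395153616644], [0.0, 0.0, 1.0]] [ 0.487 -0.076  1.294] [[-0.02, -1.0, -0.0], [1.0, -0.02, 0.09], [-0.09, -0.0, 1.0]]
top gauge [(array([186., 266.]), 0.68), (array([282., 187.]), 0.36)]
top gauge_grip [(array([167., 255.]), 0.95)]
top lamp_tube [(array([355., 196.]), 0.69)]
top lamp_head [(array([332., 244.]), 0.66)]
top knot [(array([447., 303.]), 0.28)]
top stud [(array([322., 247.]), 0.94)]
top joist [(array([193., 268.]), 0.57)]
top marker_tip []
top pointer_tip []
wrist [[371.64829954431775, 0.0, 315.82818931989283], [0.0, 371.64829954431775, 233.52257457131643], [0.0, 0.0, 1.0]] [ 0.231 -0.69   0.385] [[0.22, -0.97, 0.0], [0.94, 0.22, -0.25], [0.25, 0.06, 0.97]]
1.05
```

View pics/scene0.png

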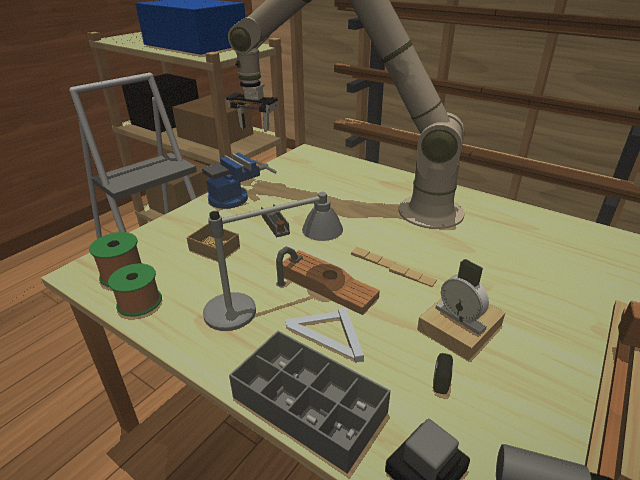

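View pics/top0.png

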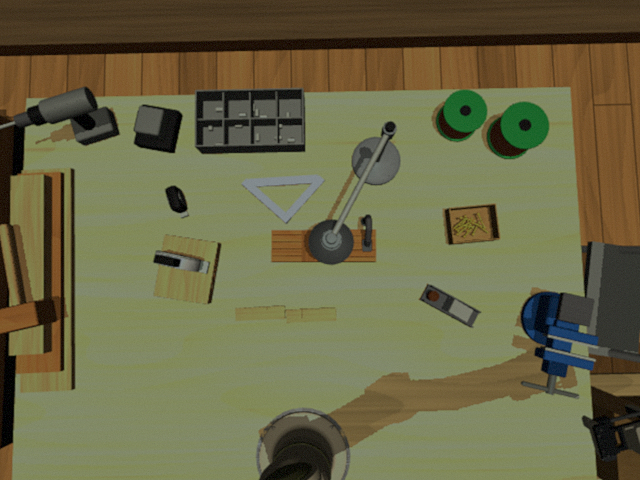

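Run:
```python
from h import *
print("tri grip",tri([("scene",(470,270)),("top",(167,255))]))
print("tube",tri([("scene",(280,206)),("top",(355,196))]))
print("head",tri([("scene",(325,229)),("top",(332,244))]))
print("gauge",tri([("scene",(461,315)),("top",(186,266))]))
print("studorig",tri([("scene",(326,287)),("top",(322,247))]))
print("joist",tri([("scene",(460,327)),("top",(193,268))]))
print("knot",atz("scene",(333,271),.053))
print("tubeZ",atz("scene",(280,206),.285),atz("top",(355,196),.285))
print("headZ",atz("scene",(325,229),.187),atz("top",(332,244),.187))
```

```text
tri grip (array([0.54665393, 0.30989911, 0.20426087]), [np.float64(0.003166831283504903), np.float64(0.0031668312835048634)])
tube (array([ 0.66923628, -0.14472904,  0.28462432]), [np.float64(0.002844774011572322), np.float64(0.0028447740115721603)])
head (array([ 0.56609444, -0.08709364,  0.18422817]), [np.float64(0.0032553331207393335), np.float64(0.0032553331207393595)])
gauge (array([0.52543423, 0.30958765, 0.0476539 ]), [np.float64(0.00013758013141578634), np.float64(0.00013758013141573593)])
studorig (array([ 0.57628838, -0.06734354, -0.00400933]), [np.float64(0.00479585044140098), np.float64(0.004795850441400997)])
joist (array([ 5.19173760e-01,  3.08268431e-01, -4.86986126e-04]), [np.float64(0.004119512292361272), np.float64(0.004119512292361314)])
knot [ 0.56545849 -0.05622432  0.053     ]
tubeZ [ 0.67081451 -0.14707048  0.285     ] [ 0.66741514 -0.14241884  0.285     ]
headZ [ 0.56809882 -0.08170122  0.187     ] [ 0.56769337 -0.08977628  0.187     ]
```

The scene view shows the gauge on the joist at (465,300), the lamp shade over the stud's knot at (323,215), and the post at (225,280). The top view shows the holdfast on the stud's right end at (368,232). First I'll lift and swing across, above the lamp, to the left side of its tube.

>>> {"op": "apply_moves", "data": {
  "rows": [
    [0, 0, 0, 0.06, 8],
    [0, 0, 0, 0.12, 16],
    [0, 0.01, 0.02, 0.18, 24],
    [0, 0.04, 0.06, 0.21, 32],
    [0, 0.08, 0.11, 0.21, 40],
    [0, 0.115, 0.155, 0.21, 48],
    [0, 0.15, 0.2, 0.21, 56],
    [0, 0.185, 0.245, 0.21, 64],
    [0, 0.22, 0.29, 0.21, 72],
    [0, 0.255, 0.335, 0.21, 77]
  ],
  "squeeze": 10
}}

```text
time: 2.3
tcp_pos: [0.4181, -0.3701, 0.4087]
ee_rot: [[-0.002, 1.0, 0.0], [1.0, 0.002, -0.001], [-0.001, 0.0, -1.0]]
ft_force: [0.9, -1.2, 0.4]
width: 0.0015
```

>>> {"op": "apply_moves", "data": {
  "rows": [
    [0, 0.035, 0.04, 0, 0],
    [0, 0.07, 0.085, 0, 0],
    [0, 0.105, 0.13, 0, 0],
    [0, 0.14, 0.175, 0, 0],
    [0, 0.18, 0.22, 0, 0],
    [0, 0.22, 0.26, 0, 0],
    [0, 0.248, 0.288, 0, 0],
    [0, 0.248, 0.288, -0.04, 0],
    [0, 0.248, 0.288, -0.04, 0]
  ]
}}

```text
time: 3.42
tcp_pos: [0.664, -0.0837, 0.3655]
ee_rot: [[0.0, 1.0, -0.005], [1.0, -0.0, -0.0], [-0.0, -0.005, -1.0]]
ft_force: [-0.1, -0.4, 0.3]
width: 0.0007
```

Run:
```python
from h import *
s=observe();print(s["time"],s["tcp_pos"],s["q"],s["ft_force"],s["width"]);print(np.round(s["ee_rot"],3))
cv2.imwrite("pics/scene1.png",get_image("scene"))
```

```text
3.425 [ 0.66397828 -0.08372577  0.36554006] [ 0.39032164  0.45026058 -0.54519928  1.49740456  0.23824122  1.26614814
 -0.18392485] [-0.07270543 -0.43107757  0.2797952 ] 0.0006952080478372357
[[ 0.     1.    -0.005]
 [ 1.    -0.    -0.   ]
 [-0.    -0.005 -1.   ]]
```

View pics/scene1.png

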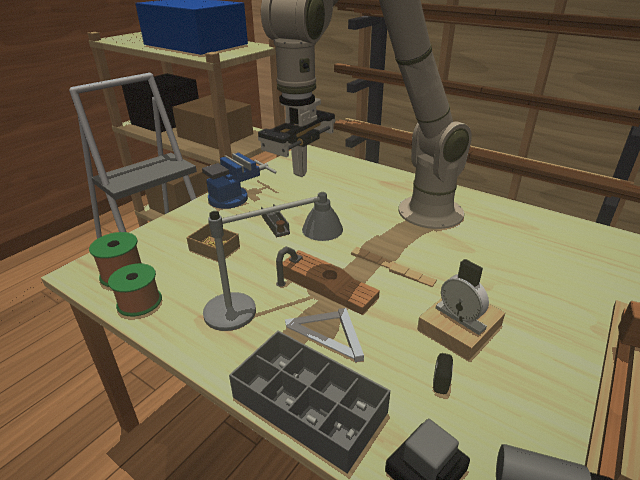

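Run:
```python
from h import *
print(proj("scene",[.664,-.084,.355]),proj("scene",[.664,-.084,.27]),proj("scene",[.664,-.14,.285]),proj("scene",[.812,-.222,.285]))
```

```text
[300.67632454 186.50776607] [301.81002233 217.35563746] [283.91657974 205.69470091] [217.35771146 221.16906756]
```

Run:
```python
from h import *
im=cv2.imread("pics/scene1.png");cv2.imwrite("pics/z1.png",cv2.resize(im[90:260,200:400],None,fx=4,fy=3.5,interpolation=cv2.INTER_CUBIC))
```

```text
(no output)
```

View pics/z1.png

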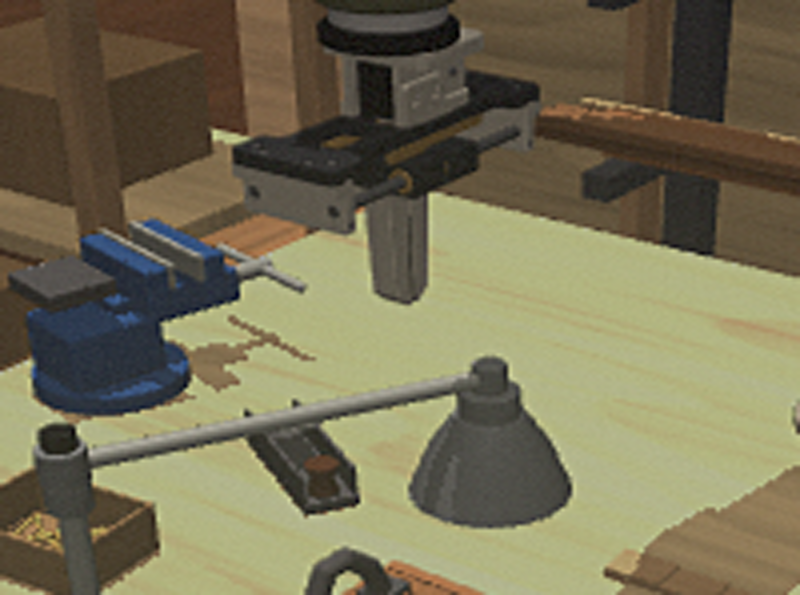

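View pics/top1.png

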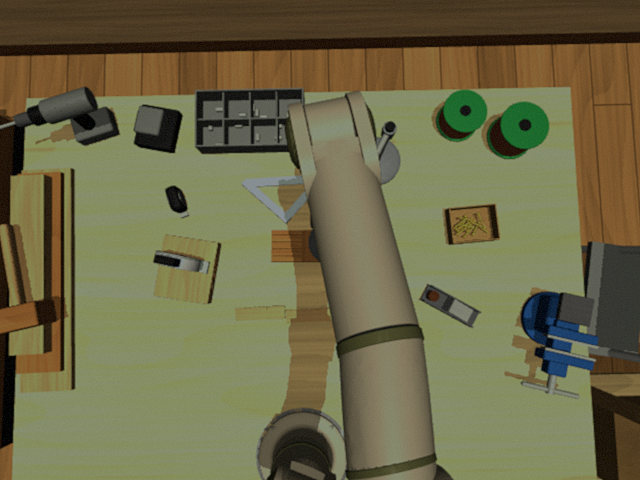

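View pics/wrist1.png

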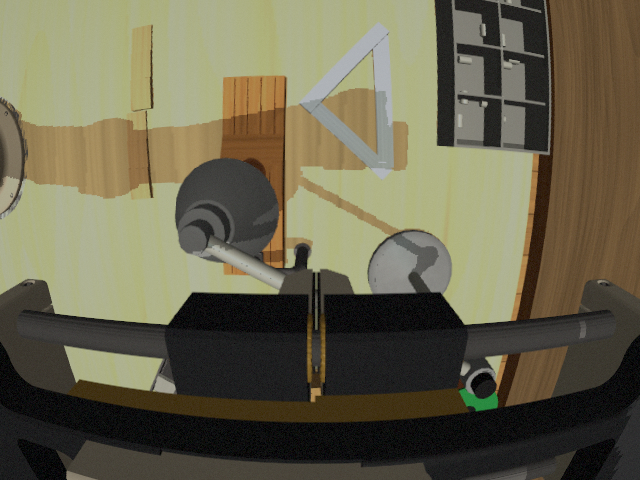

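Run:
```python
from h import *
p=observe()["tcp_pos"]
for d in (-.011,0,.011,.016,.03): print(d,proj("wrist",p+[0,.0075,d]),proj("scene",p+[0,0,d]))
im=cv2.imread("pics/wrist1.png");cv2.imwrite("pics/z2.png",cv2.resize(im[220:340,220:420],None,fx=4,fy=4,interpolation=cv2.INTER_CUBIC))
cv2.imwrite("pics/scene2.png",get_image("scene")[90:260,200:400])
print(proj("wrist",[.664,-.141,.285]),proj("wrist",[.567,-.085,.187]),proj("wrist",[.812,-.222,.285]))
```

```text
-0.011 [314.95343672 252.93765902] [300.1570933  185.27144812]
0 [314.94900225 259.23182417] [299.9997486  181.06321409]
0.011 [314.94426687 266.22752067] [299.84060916 176.80697898]
0.016 [314.9420112  269.67038948] [299.76767142 174.85623581]
0.03 [314.93534465 280.32346972] [299.56141389 169.33981246]
[313.12067701 301.00284102] [219.71181934 209.92960625] [469.26386028 372.33145618]
```

View pics/z2.png

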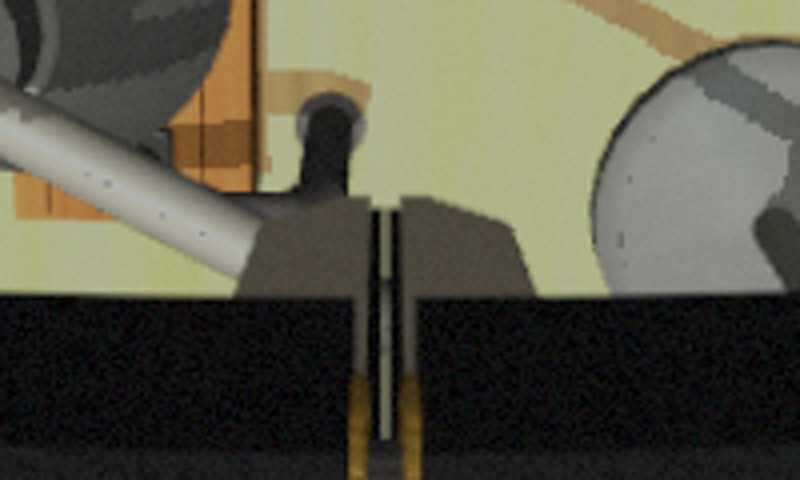

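View pics/scene2.png

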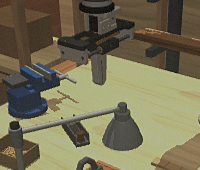

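Tip position seen by the cameras is about 2 cm higher than the text suggests, so I'll keep some margin. Lowering beside the tube now, then pushing it right.

>>> {"op": "apply_moves", "data": {
  "rows": [
    [0, 0, 0, -0.06, 0],
    [0, 0, 0, -0.12, 0],
    [0, 0, 0, -0.12, 0],
    [0, 0, -0.03, -0.12, 0],
    [0, 0, -0.055, -0.12, 0],
    [0, 0, -0.08, -0.12, 0],
    [0, 0, -0.105, -0.12, 0],
    [0, 0, -0.13, -0.12, 0],
    [0, 0, -0.155, -0.12, 0],
    [0, 0, -0.17, -0.12, 0]
  ]
}}

```text
time: 4.88
tcp_pos: [0.665, -0.2565, 0.2483]
ee_rot: [[0.003, 1.0, -0.0], [1.0, -0.003, -0.001], [-0.001, -0.0, -1.0]]
ft_force: [-0.1, -1.1, -0.7]
width: 0.0004
```

Run:
```python
from h import *
s=observe();print(s["time"],s["tcp_pos"],s["ft_force"])
cv2.imwrite("pics/scene3.png",get_image("scene"))
```

```text
4.875 [ 0.66503293 -0.25646949  0.24829993] [-0.06698696 -1.1497043  -0.73708152]
```

View pics/scene3.png

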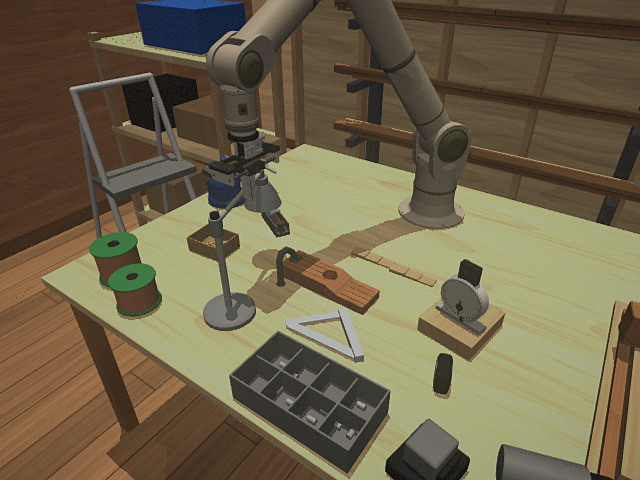

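Lamp is swinging (head at (265,195)); knot now visible at (329,275). Finishing the push, backing off, then looking.

>>> {"op": "apply_moves", "data": {
  "rows": [
    [0, 0, -0.03, 0, 0],
    [0, 0, -0.055, 0, 0],
    [0, 0, -0.075, 0, 0],
    [0, 0, -0.075, 0, 0],
    [0, 0, -0.05, 0, 0],
    [0, 0, -0.03, 0.05, 0],
    [0, 0, -0.03, 0.1, 0],
    [0, -0.01, 0.0, 0.15, 0],
    [0.093, -0.02, 0.05, 0.15, 0],
    [0.093, -0.03, 0.105, 0.15, 0]
  ]
}}

```text
time: 6.18
tcp_pos: [0.6346, -0.1443, 0.3992]
ee_rot: [[-0.001, 1.0, 0.002], [1.0, 0.001, -0.0], [-0.0, 0.002, -1.0]]
ft_force: [0.6, 1.0, -0.1]
width: 0.0162
```

>>> {"op": "apply_moves", "data": {
  "rows": [
    [0.093, -0.015, 0.055, 0, 0],
    [0.093, -0.03, 0.11, 0, 0],
    [0.093, -0.045, 0.165, 0, 0],
    [0.093, -0.06, 0.22, 0, 0],
    [0.093, -0.075, 0.275, 0, 0],
    [0.093, -0.09, 0.33, -0.0, 0],
    [0.093, -0.1, 0.38, -0.02, 0],
    [0.093, -0.1, 0.41, -0.04, 0],
    [0.093, -0.1, 0.41, -0.04, 0]
  ]
}}

```text
time: 7.3
tcp_pos: [0.5317, 0.2655, 0.3572]
ee_rot: [[-0.006, 1.0, -0.002], [1.0, 0.006, 0.0], [0.0, -0.002, -1.0]]
ft_force: [-0.1, -0.3, -0.4]
width: 0.0931
```

Run:
```python
from h import *
s=observe();print(s["time"],s["tcp_pos"],s["ft_force"],s["q"])
for c in ["scene","top","wrist"]:
    cv2.imwrite(f"pics/{c}4.png",get_image(c))
    for t in ["gauge","gauge_grip","lamp_head","knot","stud"]:
        print(c,t,[(np.round(r["location"],1),round(r["confidence"],2)) for r in pinpoint(t,c)[:2]])
print(observe()["time"],observe()["tcp_pos"])
```

```text
7.3 [0.53174219 0.26545516 0.35720114] [-0.10476475 -0.2838395  -0.35819386] [-0.06966699  0.36721476 -0.68500473  1.67334845  0.24529594  1.19118047
 -0.80765924]
scene gauge [(array([457.5, 315.7]), 0.84), (array([224.6, 201.5]), 0.64)]
scene gauge_grip [(array([332.3, 271. ]), 0.7), (array([471.7, 271.1]), 0.63)]
scene lamp_head [(array([226.2, 202.4]), 0.87), (array([457.7, 326.8]), 0.2)]
scene knot [(array([331.4, 270. ]), 0.49)]
scene stud [(array([327.9, 285.9]), 0.71), (array([412.4, 276.4]), 0.26)]
top gauge [(array([188.1, 264.8]), 0.97)]
top gauge_grip [(array([165.8, 256.5]), 0.56)]
top lamp_head [(array([468.3, 222.9]), 0.87)]
top knot [(array([320.3, 247.7]), 0.54)]
top stud [(array([320.3, 246.3]), 0.86)]
wrist gauge [(array([317.2, 155.1]), 0.59)]
wrist gauge_grip [(array([315.7, 162.3]), 0.87), (array([303.6, 154. ]), 0.53)]
wrist lamp_head []
wrist knot [(array([340.9, 385.1]), 0.66)]
wrist stud [(array([342.5, 372.5]), 0.73)]
8.2 [0.53529212 0.26140522 0.35827954]
```

View pics/scene4.png

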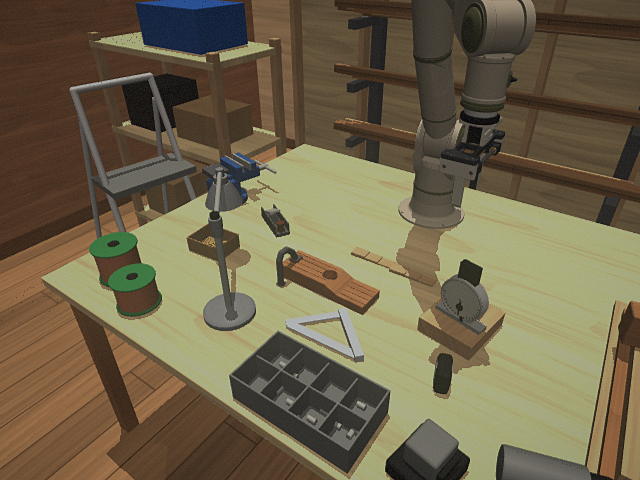

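View pics/wrist4.png

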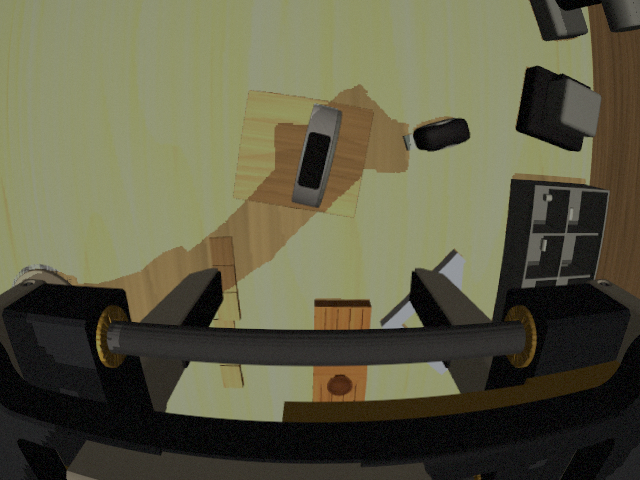

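View pics/top4.png

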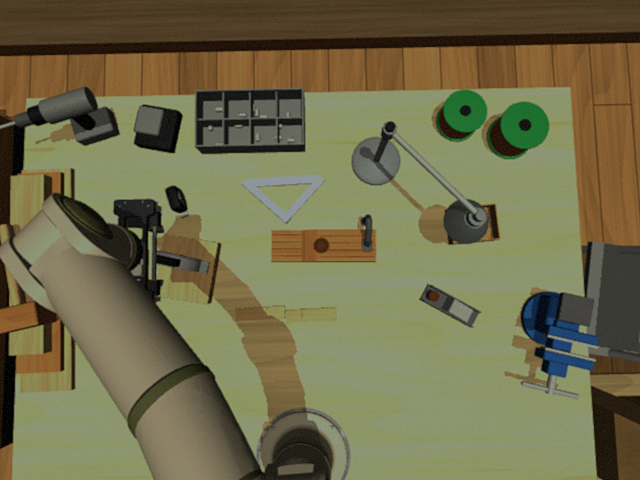

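Scene and top show the lamp head about 40 cm right of the knot, at top (468,222); knot now visible at top (320,246). Measuring grip outline in the wrist view.

Run:
```python
from h import *
s=observe();p0=s["tcp_pos"];
im=get_image("wrist");cv2.imwrite("pics/wrist5.png",im)
g=cv2.cvtColor(im,cv2.COLOR_BGR2GRAY)
m=((g<60)).astype(np.uint8); m[:100]=0;m[225:]=0;m[:,:270]=0;m[:,360:]=0
n,l,st,ce=cv2.connectedComponentsWithStats(m)
k=1+np.argmax(st[1:,4]);print(st[k],ce[k])
r=cv2.minAreaRect(np.argwhere(l==k)[:,::-1].astype(np.float32));print(r)
b=cv2.boxPoints(r);B=np.array([atz("wrist",q,.215) for q in b]);print(B.round(4));print("c",B.mean(0))
for i in range(4):
    e=B[(i+1)%4]-B[i];print(np.linalg.norm(e),np.degrees(np.arctan2(e[1],e[0])))
print("net grip pin",atz("wrist",pinpoint("gauge_grip","wrist")[0]["location"],.195))
print("knot",atz("top",(320.3,247.7),.053),atz("scene",(331.4,270),.053))
print("stud",atz("top",(320.3,246.3),.0),atz("scene",(327.9,285.9),.0))
for w in ["gauge_grip"]:
    print(tri([("scene",(471,270.5)),("top",(166.2,256))]))
print("head",tri([("scene",(226,202.4)),("top",(468.3,222.9))]))
# stud sides in top
cv2.imwrite("pics/topz.png",cv2.resize(cv2.imread("pics/top4.png")[215:285,260:390],None,fx=6,fy=6,interpolation=cv2.INTER_CUBIC))
cv2.imwrite("pics/wz.png",cv2.resize(im[80:230,230:390],None,fx=4,fy=4,interpolation=cv2.INTER_CUBIC))
```

```text
[ 298  132   33   58 1222] [313.95826514 160.8207856 ]
((313.9128723144531, 160.71066284179688), (22.485950469970703, 55.54030227661133), 12.994616508483887)
[[0.5187 0.2902 0.215 ]
 [0.5301 0.3385 0.215 ]
 [0.5493 0.334  0.215 ]
 [0.5383 0.2855 0.215 ]]
c [0.53413056 0.31203089 0.215     ]
0.04959229585557828 76.76941866318913
0.01976275043907118 -13.119713083828028
0.04966956023606188 -102.80611745045921
0.02013071192580603 166.6622307002157
net grip pin [0.53772793 0.31196042 0.195     ]
knot [ 0.56798428 -0.05924302  0.053     ] [ 0.56420227 -0.06262111  0.053     ]
stud [ 0.57544478 -0.05859239  0.        ] [ 0.57552639 -0.06695673  0.        ]
(array([0.54450584, 0.31214122, 0.20247355]), [np.float64(0.0028677417732208177), np.float64(0.002867741773220813)])
head (array([ 0.61042857, -0.42183704,  0.18224866]), [np.float64(0.004441419497837201), np.float64(0.004441419497837106)])
```

View pics/topz.png

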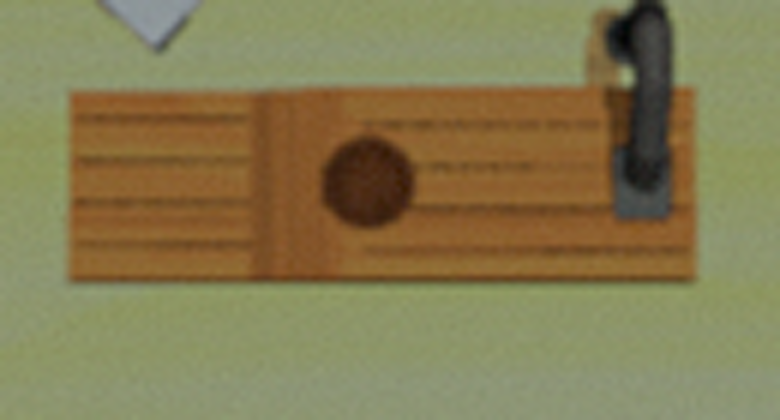

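View pics/wz.png

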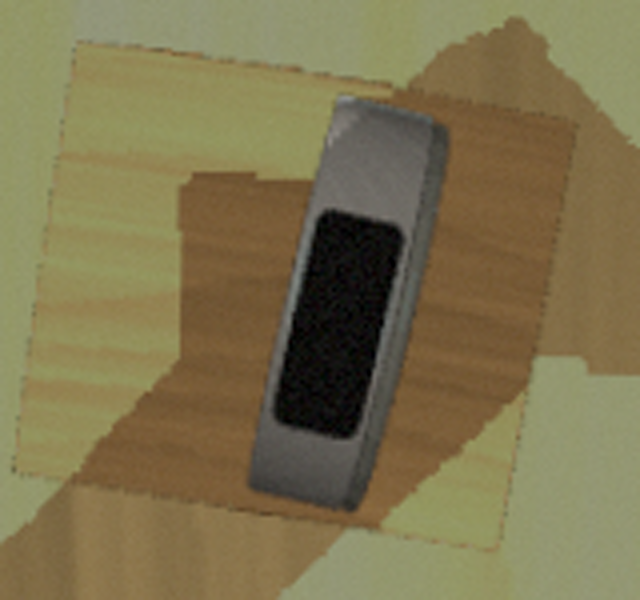

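Run:
```python
from h import *
p=np.array([.5317,.2655,.3572])
for d in (-.011,0,.011): print(d,proj("scene",p+[.055,0,d]),proj("scene",p+[-.055,0,d]), proj("wrist",observe()["tcp_pos"]+[-.0465,.0075,d]),proj("wrist",observe()["tcp_pos"]+[.0465,.0075,d]))
im=cv2.imread("pics/scene4.png");cv2.imwrite("pics/z4.png",cv2.resize(im[100:230,400:540],None,fx=5,fy=4.5,interpolation=cv2.INTER_CUBIC))
im=cv2.imread("pics/wrist5.png");cv2.imwrite("pics/z5.png",cv2.resize(im[240:360,120:520],None,fx=2,fy=4,interpolation=cv2.INTER_CUBIC))
print("knot",atz("top",(321.3,245.3),.053))
P=[atz("top",(260+a/6,215+b/6),z) for a,b,z in [(70,92,.026),(695,87,.045),(70,282,.026),(695,282,.045)]]
print(np.round(P,3)); 
for a,b in ((0,1),(2,3)): e=P[a]-P[b];print("yaw of y axis",np.degrees(np.arctan2(-e[0],e[1])))
```

```text
-0.011 [453.04787288 219.35898987] [471.25098551 199.05116653] [233.25282056 252.87371523] [396.88117525 252.61955865]
0 [453.83481398 214.90698129] [472.08643797 194.8065464 ] [229.01654904 259.02485843] [401.06585323 258.7622182 ]
0.011 [454.63171467 210.39862774] [472.9316858  190.51215967] [224.34952827 265.83292073] [405.67706464 265.56194459]
knot [ 0.57450089 -0.06209956  0.053     ]
[[ 0.621  0.076  0.026]
 [ 0.616 -0.213  0.045]
 [ 0.533  0.077  0.026]
 [ 0.526 -0.211  0.045]]
yaw of y axis -1.0879085194192537
yaw of y axis -1.2642968909321224
```

View pics/z4.png

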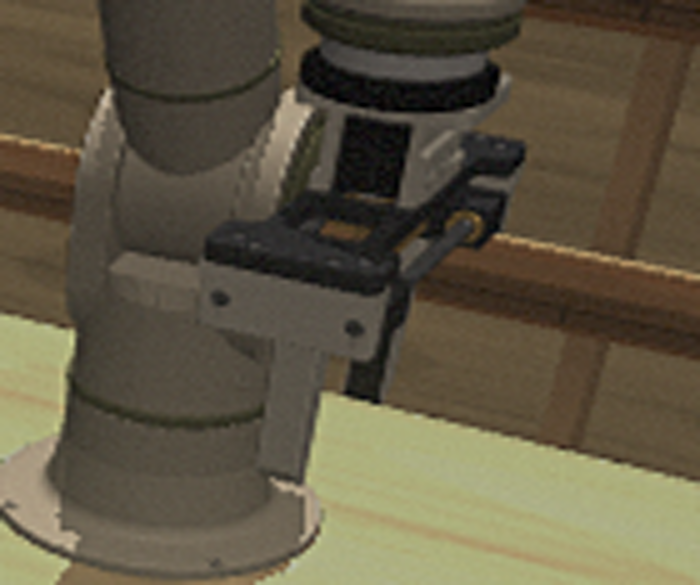

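View pics/z5.png

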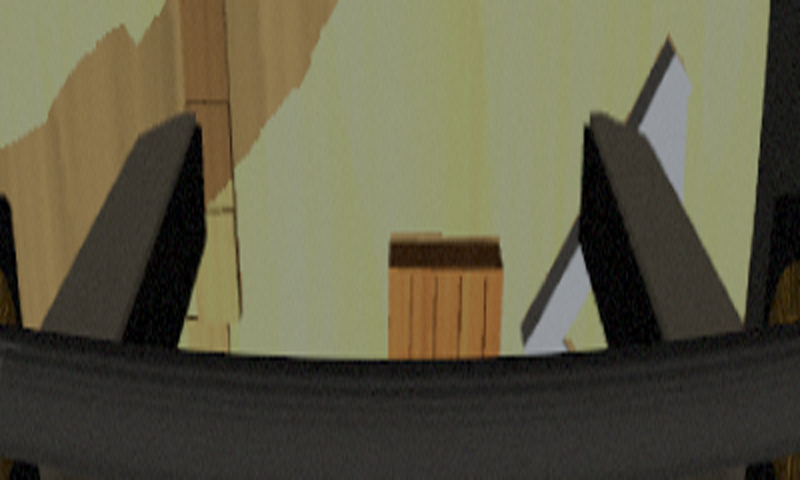

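Grip outline measured 49.6 × 19.9 mm, matching the sizes; centre (0.534, 0.312), yaw −13°. Lowering open fingers astride it.

>>> {"op": "apply_moves", "data": {
  "rows": [
    [0.093, 0, 0.025, 0, -7],
    [0.093, -0.001, 0.05, 0, -13.4],
    [0.093, -0.001, 0.05, -0.05, -13.4],
    [0.093, -0.001, 0.05, -0.1, -13.4],
    [0.093, -0.001, 0.05, -0.145, -13.4],
    [0.093, -0.001, 0.05, -0.165, -13.4],
    [0.093, -0.001, 0.05, -0.165, -13.4],
    [0.093, -0.001, 0.05, -0.165, -13.4]
  ]
}}

```text
time: 9.3
tcp_pos: [0.5348, 0.312, 0.1943]
ee_rot: [[0.233, 0.973, 0.001], [0.973, -0.233, 0.001], [0.001, 0.001, -1.0]]
ft_force: [0.2, -0.2, -0.4]
width: 0.0929
```

Run:
```python
from h import *
s=observe();print(s["time"],s["tcp_pos"],s["ft_force"]);print(s["ee_rot"].round(3) if hasattr(s["ee_rot"],"round") else s["ee_rot"])
im=get_image("scene");cv2.imwrite("pics/scene6.png",im)
cv2.imwrite("pics/z6.png",cv2.resize(im[220:370,390:540],None,fx=5,fy=4,interpolation=cv2.INTER_CUBIC))
cv2.imwrite("pics/wrist6.png",get_image("wrist"))
```

```text
9.3 [0.53476192 0.31198022 0.19434905] [ 0.19383071 -0.18795834 -0.3826167 ]
[[ 0.233  0.973  0.001]
 [ 0.973 -0.233  0.001]
 [ 0.001  0.001 -1.   ]]
```

View pics/z6.png

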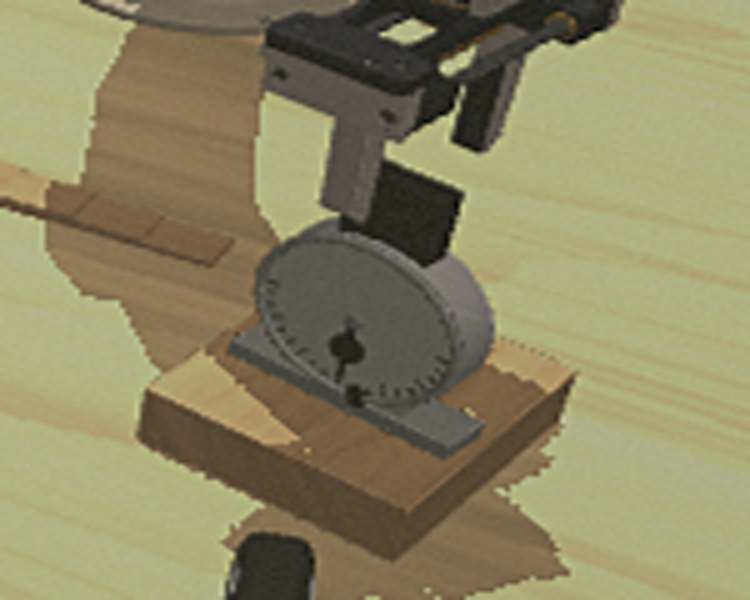

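View pics/wrist6.png

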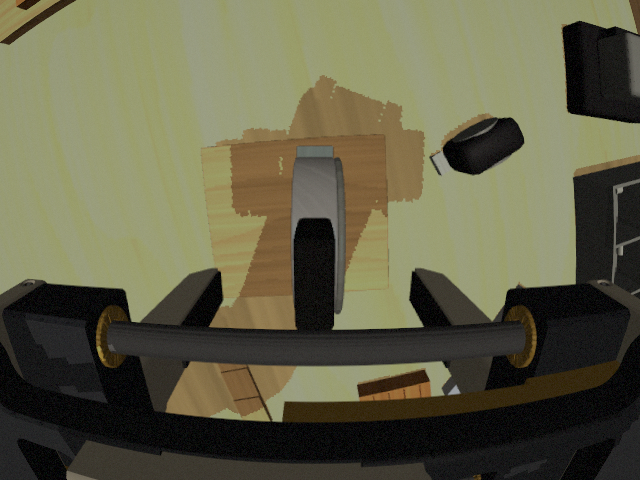

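Run:
```python
from h import *
p=np.array([.5348,.312,.1943]);n=np.array([.973,-.233,0]);t=np.array([.233,.973,0])
for name,px,off in [("front L bottom out",(320,200),.064),("front R bottom out",(365,222),.064),("back bottom",(485,152),-.0465),("back bottom R",(490,150),-.0465),("grip top L",(388,162),.01),("grip top R",(462,190),.01),("grip bot R",(440,262),.01)]:
    o,d=ray("scene",(390+px[0]/5,220+px[1]/4));s=((p+n*off-o)@n)/(d@n);X=o+d*s;print(name,"along",((X-p)@t).round(4),"z",X[2].round(4))
```

```text
front L bottom out along -0.0071 z 0.2269
front R bottom out along 0.0169 z 0.2253
back bottom along 0.0101 z 0.2158
back bottom R along 0.0122 z 0.2184
grip top L along -0.0077 z 0.2265
grip top R along 0.0309 z 0.228
grip bot R along 0.0304 z 0.1757
```

>>> {"op": "apply_moves", "data": {
  "rows": [
    [0.093, 0, 0, -0.015, 0],
    [0.093, 0, 0, -0.028, 0],
    [0.093, 0, 0, -0.028, 0]
  ]
}}

```text
time: 9.78
tcp_pos: [0.5336, 0.3108, 0.1638]
ee_rot: [[0.233, 0.973, -0.002], [0.973, -0.233, -0.001], [-0.002, -0.002, -1.0]]
ft_force: [0.5, -0.3, -0.3]
width: 0.0933
```

Run:
```python
from h import *
s=observe();print(s["time"],s["tcp_pos"],s["ft_force"])
im=get_image("scene")
cv2.imwrite("pics/z7.png",cv2.resize(im[220:370,390:540],None,fx=5,fy=4,interpolation=cv2.INTER_CUBIC))
cv2.imwrite("pics/wrist7.png",get_image("wrist"))
```

```text
9.775 [0.53361194 0.31077985 0.16379119] [ 0.47322769 -0.33091788 -0.26611738]
```

View pics/z7.png

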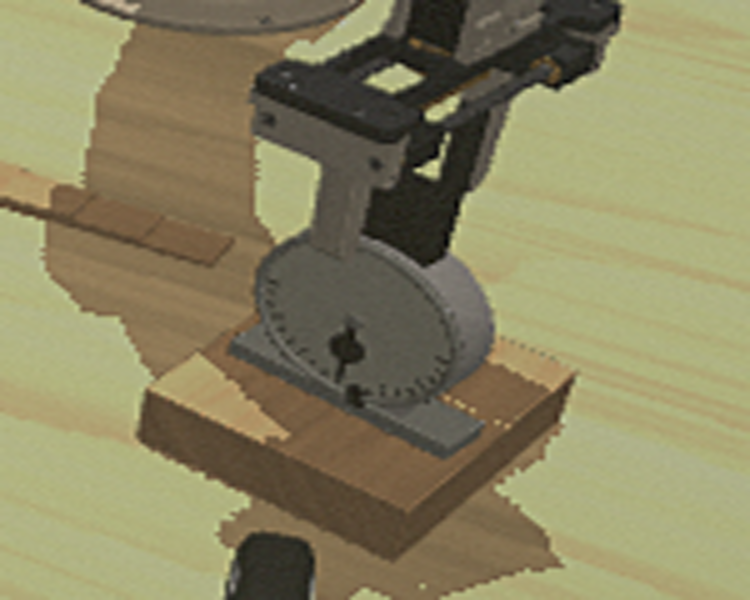

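View pics/wrist7.png

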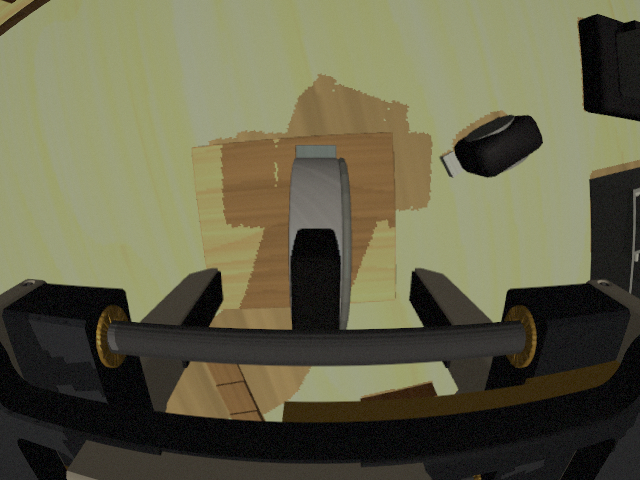

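Run:
```python
from h import *
from scipy.optimize import least_squares
M=np.array([(.0165,0,.07),(.01,.025,.17),(.016,.065,0),(.016,-.065,.012),(-.016,.065,.012)])
P=np.array([(390+a/5,220+b/4) for a,b in [(347,345),(462,190),(447,458),(230,347),(485,428)]])
def g(v):
    y=np.radians(v[3]);R=np.array([[np.cos(y),-np.sin(y),0],[np.sin(y),np.cos(y),0],[0,0,1]])
    return np.array([proj("scene",R@m+v[:3]) for m in M])
for fz in (None,.045):
    f=(lambda v:(g(v)-P).ravel()) if fz is None else (lambda v:(g([v[0],v[1],fz,v[3]])-P).ravel())
    r=least_squares(f,[.534,.312,.045,-13]);print(r.x,np.round(r.fun.reshape(-1,2),1).tolist())
print(np.round(g([.534,.312,.045,-13])-P,1).tolist())
```

```text
[ 0.56144649  0.3179596   0.06405194 -9.67576583] [[1.6, -4.9], [-2.6, 3.4], [1.3, 2.2], [-1.6, -0.1], [1.4, -0.9]]
[ 0.53943229  0.31320238  0.045      -9.41089118] [[1.8, -4.6], [-2.8, 4.4], [1.1, 1.5], [-0.9, 0.1], [0.9, -1.4]]
[[1.8, -6.3], [-3.1, 3.2], [0.1, 0.6], [0.2, -2.2], [0.7, -1.9]]
```

Run:
```python
from h import *
for c in ("scene","top","wrist"):
    p=camera_params(c);print({k:v for k,v in p.items() if k not in("K","extrinsics")})
p=np.array([.5336,.3108,.1638]);n=np.array([.973,-.233,0]);t=np.array([.233,.973,0])
for name,px,off in [("front L bottom",(312,243),.0465),("front R bottom",(362,255),.0465),("front L out",(312,243),.064),("grip R top",(462,190),.01),("rail",(447,458),.016)]:
    o,d=ray("scene",(390+px[0]/5,220+px[1]/4));s=((p+n*off-o)@n)/(d@n);X=o+d*s;print(name,"along",((X-p)@t).round(4),"z",X[2].round(4))
```

```text
{}
{}
{}
front L bottom along -0.0147 z 0.1809
front R bottom along 0.0114 z 0.1878
front L out along -0.005 z 0.1961
grip R top along 0.0319 z 0.2274
rail along 0.0659 z 0.0469
```

Astride the grip; closing with 20 N and checking the width (20 mm = grip, 28 mm = housing).

>>> {"op": "apply_moves", "data": {
  "rows": [
    [0.01, 0, 0, 0, 0],
    [0.01, 0, 0, 0, 0],
    [0.01, 0, 0, 0, 0],
    [0.01, 0, 0, 0, 0],
    [0.01, 0, 0, 0, 0],
    [0.01, 0, 0, 0, 0]
  ],
  "squeeze": 20
}}

```text
time: 10.62
tcp_pos: [0.5343, 0.3114, 0.1653]
ee_rot: [[0.233, 0.973, 0.0], [0.973, -0.233, -0.0], [-0.0, 0.0, -1.0]]
ft_force: [0.2, 0.1, -0.5]
width: 0.0376
```

Run:
```python
from h import *
s=observe();print(s["time"],s["tcp_pos"],s["ft_force"],s["ft_torque"],s["width"])
im=get_image("scene")
cv2.imwrite("pics/z8.png",cv2.resize(im[220:370,390:540],None,fx=5,fy=4,interpolation=cv2.INTER_CUBIC))
```

```text
10.625 [0.5343292  0.31139345 0.16534239] [ 0.22644297  0.12837946 -0.54606915] [-0.05474672 -0.12521663  0.00035111] 0.03758648590220573
```

View pics/z8.png

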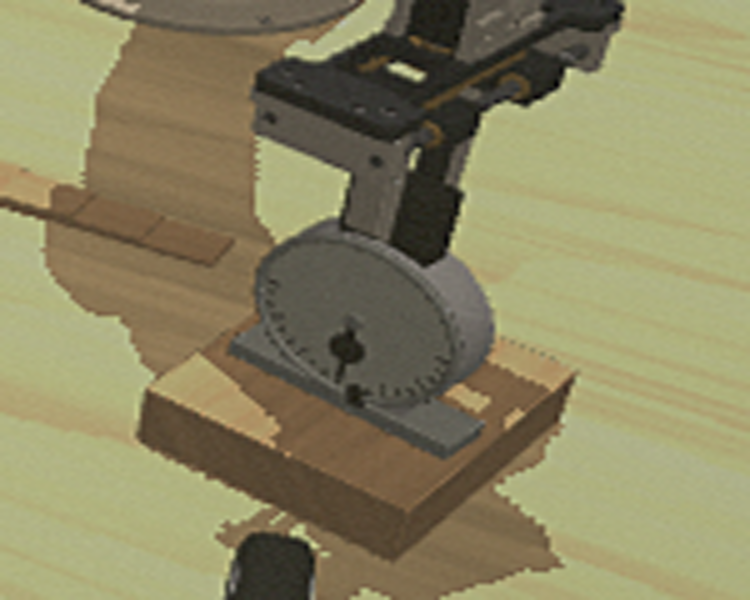

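>>> {"op": "apply_moves", "data": {
  "rows": [
    [0.01, 0, 0, 0, 0],
    [0.01, 0, 0, 0, 0],
    [0.01, 0, 0, 0, 0]
  ]
}}

```text
time: 11.05
tcp_pos: [0.5341, 0.3115, 0.1653]
ee_rot: [[0.233, 0.973, -0.0], [0.973, -0.233, -0.0], [-0.0, -0.0, -1.0]]
ft_force: [-1.0, 0.6, -0.1]
width: 0.0201
```

Run:
```python
from h import *
s=observe();print(s["time"],s["tcp_pos"],s["ft_force"],s["ft_torque"],s["width"])
im=get_image("scene")
cv2.imwrite("pics/z9.png",cv2.resize(im[220:370,390:540],None,fx=5,fy=4,interpolation=cv2.INTER_CUBIC))
cv2.imwrite("pics/wrist9.png",get_image("wrist"))
```

```text
11.05 [0.53410919 0.31145738 0.1652747 ] [-0.96743766  0.59865996 -0.13192377] [-0.00233554  0.22690176  0.04762022] 0.020069208245071767
```

View pics/z9.png

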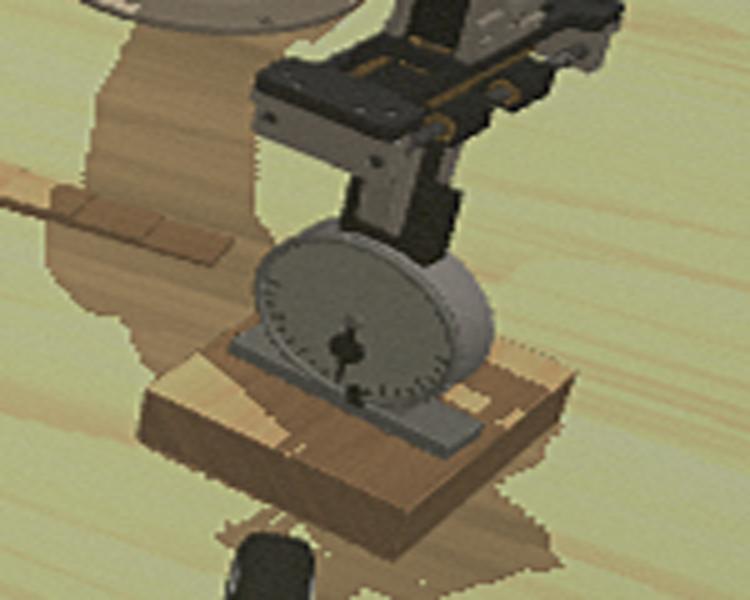

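View pics/wrist9.png

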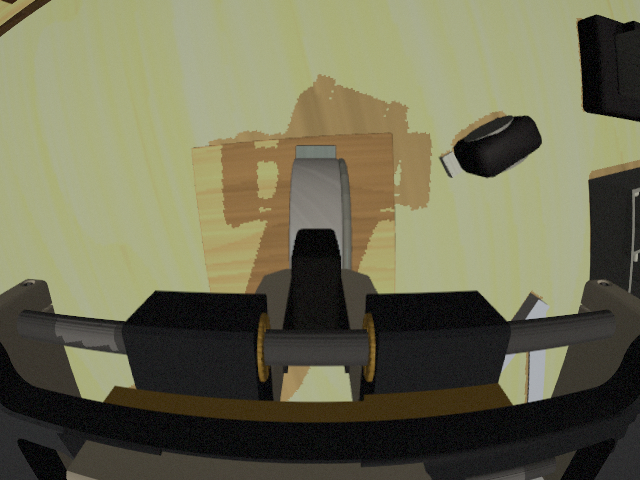

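Width 20.1 mm: the grip is held just above the housing. The TCP is 120 mm above the rail underside. Lifting, aligning to the stud, carrying over.

>>> {"op": "apply_moves", "data": {
  "rows": [
    [0.01, 0, 0, 0.01, 0],
    [0.01, 0, 0, 0.03, 0],
    [0.01, 0, 0, 0.06, 0],
    [0.01, 0, 0, 0.1, 3],
    [0.01, 0.004, -0.035, 0.1, 6],
    [0.01, 0.008, -0.075, 0.1, 9],
    [0.01, 0.013, -0.12, 0.1, 12],
    [0.01, 0.018, -0.165, 0.1, 12],
    [0.01, 0.024, -0.21, 0.1, 12],
    [0.01, 0.028, -0.25, 0.1, 12]
  ]
}}

```text
time: 12.4
tcp_pos: [0.5623, 0.0593, 0.2656]
ee_rot: [[0.026, 1.0, -0.0], [1.0, -0.026, -0.001], [-0.001, -0.0, -1.0]]
ft_force: [0.9, -0.4, -4.6]
width: 0.0197
```

Run:
```python
from h import *
s=observe();print(s["time"],s["tcp_pos"],s["ft_force"],s["width"],np.degrees(np.arctan2(s["ee_rot"][1][1],s["ee_rot"][0][1])))
im=get_image("scene");cv2.imwrite("pics/scene10.png",im)
cv2.imwrite("pics/wrist10.png",get_image("wrist"))
for c in("scene","wrist"):
  for t in ("knot","gauge"): print(c,t,[(np.round(r["location"],1),round(r["confidence"],2)) for r in pinpoint(t,c)[:2]])
```

```text
12.4 [0.56225101 0.05926048 0.26558563] [ 0.94429738 -0.35944209 -4.59197479] 0.019716044600807038 -1.5095848328624957
scene knot [(array([326.4, 271.7]), 0.46)]
scene gauge [(array([368.6, 258.8]), 0.92)]
wrist knot []
wrist gauge [(array([319.7, 223.2]), 0.9)]
```

View pics/scene10.png

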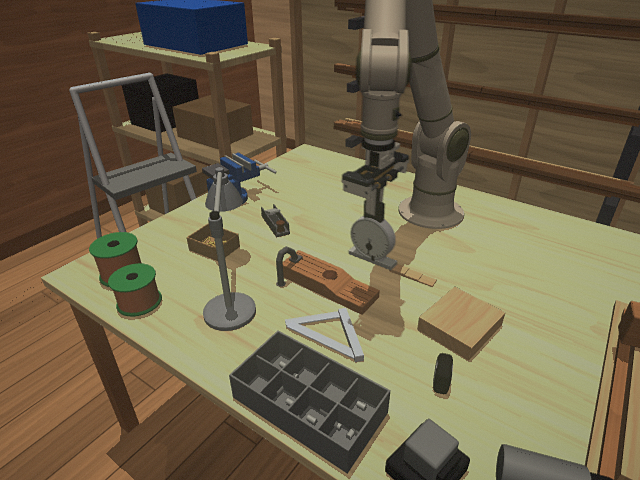

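View pics/wrist10.png

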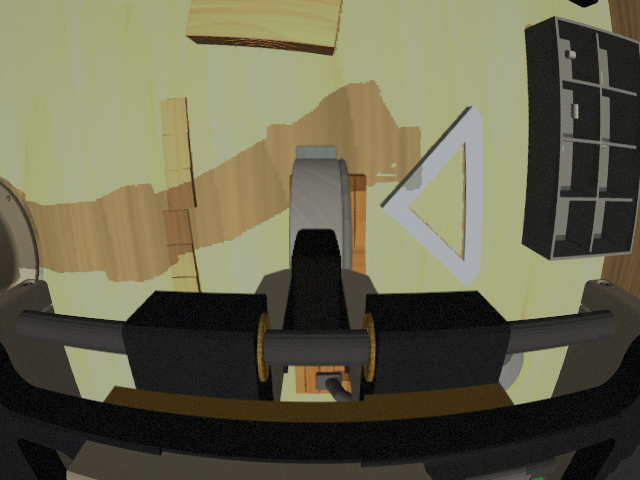

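Run:
```python
from h import *
im=cv2.imread("pics/scene10.png")
# knot segmentation in scene4 : dark brown blob near (330,275)
def blob(im,roi,thr):
    x0,x1,y0,y1=roi;s=im[y0:y1,x0:x1].astype(int);m=(s.max(2)<thr).astype(np.uint8)
    n,l,st,ce=cv2.connectedComponentsWithStats(m);return [(st[i,4],(ce[i]+[x0,y0]).round(1),st[i,2:4]) for i in range(1,n) if st[i,4]>15]
for t in(85,95,105): print(blob(im,(312,350,262,290),t), blob(cv2.imread("pics/top4.png"),(305,340,230,262),t))
for q in [(329.5,275)]:print("scene",atz("scene",q,.053))
s=observe();R=np.array(s["ee_rot"]);p=np.array(s["tcp_pos"]);E=np.array(camera_params("wrist")["extrinsics"])
T=np.eye(4);T[:3,:3]=R;T[:3,3]=p;C=E@T   # tool->cam
R4=np.array([[-.006,1,0],[1,.006,0],[0,0,-1.]]);
for p4 in ([.5317,.2655,.3572],[.5353,.2614,.3582]):
    T4=np.eye(4);T4[:3,:3]=R4;T4[:3,3]=p4;E4=C@np.linalg.inv(T4)
    K=np.array(camera_params("wrist")["K"])
    for px in [(340.9,385.1),(340,384)]:
        x=(px[0]-K[0,2])/K[0,0];y=(px[1]-K[1,2])/K[1,1];r=np.hypot(x,y);sc=np.sin(r)/r
        d=E4[:3,:3].T@np.array([x*sc,-y*sc,-np.cos(r)]);o=-E4[:3,:3].T@E4[:3,3]
        print("wrist4",o+d*(.053-o[2])/d[2])
cv2.imwrite("pics/z10.png",cv2.resize(im[200:300,320:420],None,fx=6,fy=6,interpolation=cv2.INTER_CUBIC))
```

```text
[(np.int32(105), array([317.9, 285.7]), array([17, 10], dtype=int32))] [(np.int32(170), array([320.8, 245.1]), array([15, 15], dtype=int32))]
[(np.int32(76), array([330.1, 274.6]), array([14, 10], dtype=int32)), (np.int32(113), array([318. , 285.6]), array([17, 11], dtype=int32))] [(np.int32(179), array([320.9, 245. ]), array([15, 15], dtype=int32))]
[(np.int32(112), array([329.7, 274.3]), array([16, 11], dtype=int32)), (np.int32(113), array([318. , 285.6]), array([17, 11], dtype=int32))] [(np.int32(184), array([321. , 245.1]), array([15, 15], dtype=int32)), (np.int32(18), array([325.5, 261. ]), array([18,  1], dtype=int32))]
scene [ 0.58632747 -0.05395964  0.053     ]
wrist4 [ 0.57498286 -0.04856993  0.053     ]
wrist4 [ 0.57341759 -0.04620002  0.053     ]
wrist4 [ 0.57867106 -0.05345289  0.053     ]
wrist4 [ 0.57710261 -0.05107816  0.053     ]
```

View pics/z10.png

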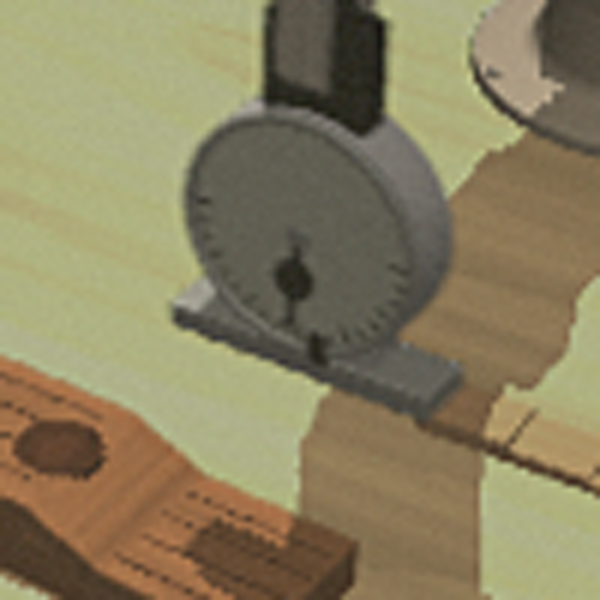

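Gauge held level (weight −4.6 N read); knot estimates top (0.575,−0.061), wrist (0.577,−0.051), scene's is biased. Using (0.576,−0.060) and lowering to just above contact.

>>> {"op": "apply_moves", "data": {
  "rows": [
    [0.01, 0.005, -0.04, 0, 0],
    [0.01, 0.01, -0.08, 0, 0],
    [0.01, 0.014, -0.115, 0, 0],
    [0.01, 0.014, -0.119, -0.03, 0],
    [0.01, 0.014, -0.119, -0.06, 0],
    [0.01, 0.014, -0.119, -0.082, 0],
    [0.01, 0.014, -0.119, -0.087, 0],
    [0.01, 0.014, -0.119, -0.087, 0]
  ]
}}

```text
time: 13.7
tcp_pos: [0.5766, -0.0567, 0.1787]
ee_rot: [[0.024, 1.0, 0.0], [1.0, -0.024, 0.0], [0.0, 0.0, -1.0]]
ft_force: [-1.2, 0.4, -3.7]
width: 0.0201
```

Run:
```python
from h import *
s=observe();print(s["time"],s["tcp_pos"],s["ft_force"],s["ft_torque"],s["width"])
im=get_image("scene")
cv2.imwrite("pics/z11.png",cv2.resize(im[200:320,270:390],None,fx=5,fy=5,interpolation=cv2.INTER_CUBIC))
for t in("marker_tip","pointer_tip","gauge","gauge_grip"): print(t,[(np.round(r["location"],1),round(r["confidence"],2)) for r in pinpoint(t,"scene")[:2]])
```

```text
13.7 [ 0.57663403 -0.05665298  0.17869364] [-1.17993366  0.38533057 -3.68293513] [-0.04832064 -0.04089956 -0.06453451] 0.020083293672486485
marker_tip []
pointer_tip [(array([327.6, 269.7]), 0.49)]
gauge [(array([328.1, 272.5]), 0.63)]
gauge_grip [(array([327.9, 228. ]), 0.64), (array([326.8, 271. ]), 0.53)]
```

View pics/z11.png

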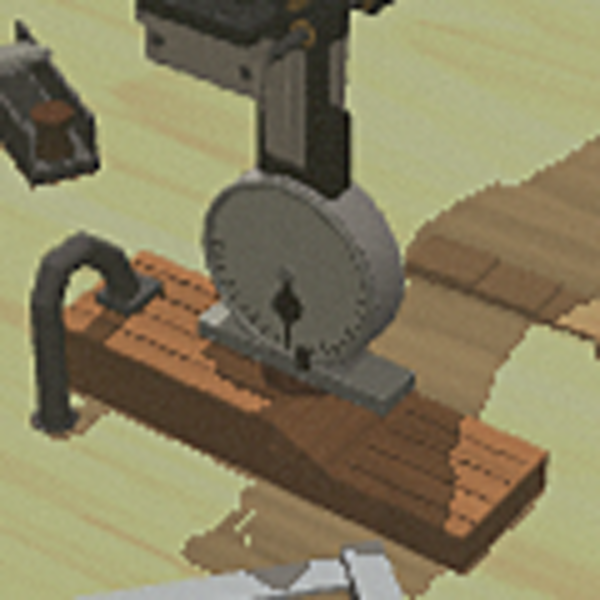

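>>> {"op": "apply_moves", "data": {
  "rows": [
    [0.01, 0, -0.001, -0.003, 0],
    [0.01, 0, -0.001, -0.005, 0],
    [0.01, 0, -0.001, -0.007, 0],
    [0.01, 0, -0.001, -0.007, 0]
  ]
}}

```text
time: 14.45
tcp_pos: [0.5772, -0.0583, 0.173]
ee_rot: [[0.026, 1.0, 0.002], [1.0, -0.026, -0.001], [-0.0, 0.002, -1.0]]
ft_force: [-2.8, 0.1, 12.7]
width: 0.0201
```

Run:
```python
from h import *
for i in range(3):
    s=observe();print(s["time"],np.round(s["tcp_pos"],4),np.round(s["ft_force"],2),np.round(s["ft_torque"],3),s["width"]); im=get_image("scene")
cv2.imwrite("pics/z12.png",cv2.resize(im[200:320,270:390],None,fx=5,fy=5,interpolation=cv2.INTER_CUBIC))
```

```text
14.45 [ 0.5772 -0.0583  0.173 ] [-2.77  0.06 12.67] [-0.108  0.925 -0.031] 0.02014342325937099
14.5 [ 0.5772 -0.0584  0.1731] [-2.85  0.4  12.44] [-0.094  0.949 -0.014] 0.020075646782848438
14.55 [ 0.5772 -0.0583  0.173 ] [-2.11  0.77 12.71] [-0.083  1.023 -0.032] 0.01999512619203871
```

View pics/z12.png

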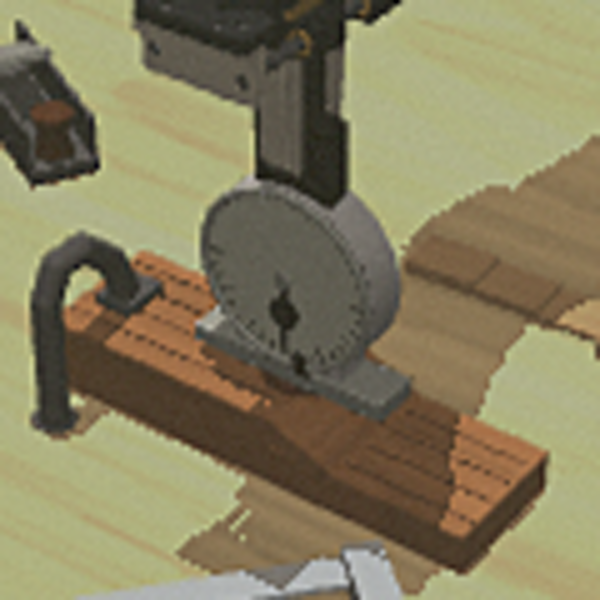

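Contact made (about 17 N on the knot), TCP height agrees with the 53 mm knot top. Averaging frames to read the dial.

```bash
cat > dial.py <<'E'
from h import *
def avg(n,name):
    a=np.zeros((480,640,3))
    for i in range(n): a+=get_image("scene")
    a/=n; np.save(f"pics/{name}.npy",a); return a
def rect(a,c,yaw,name,tilt=0,S=5,half=70):
    # dial plane at x=+.0165 ; output pixel: S px per mm, col ->+y left->right as viewed from +x?  viewed from +x, +y is right
    cy,sy=np.cos(yaw),np.sin(yaw)
    n=int(2*half*S);mp=np.zeros((n,n,2),np.float32)
    src=[];dst=[]
    for yy,zz in [(-60,-60),(60,-60),(60,60),(-60,60)]:
        X=np.array(c)+np.array([cy*.0165-sy*yy/1e3,sy*.0165+cy*yy/1e3,.070+zz/1e3])
        src.append(proj("scene",X));dst.append((( yy+half)*S,(half-zz)*S))
    H=cv2.getPerspectiveTransform(np.float32(src),np.float32(dst))
    o=cv2.warpPerspective(np.clip(a,0,255).astype(np.uint8),H,(n,n),flags=cv2.INTER_CUBIC)
    cv2.imwrite(f"pics/{name}.png",o);return o,H
E
python3 - <<'E'
from dial import *
a=avg(16,"a12")
g=a.astype(np.uint8)
cv2.imwrite("pics/z13.png",cv2.resize(g[228:290,305:355],None,fx=12,fy=9.6,interpolation=cv2.INTER_CUBIC))
rect(a,[.577,-.058,.053],np.radians(-1.4),"r13",S=4)
E
```

```text
(no output)
```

View pics/z13.png

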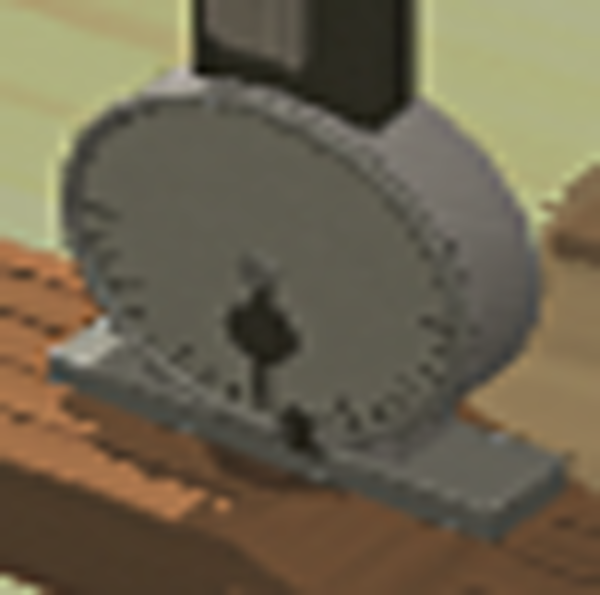

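View pics/r13.png

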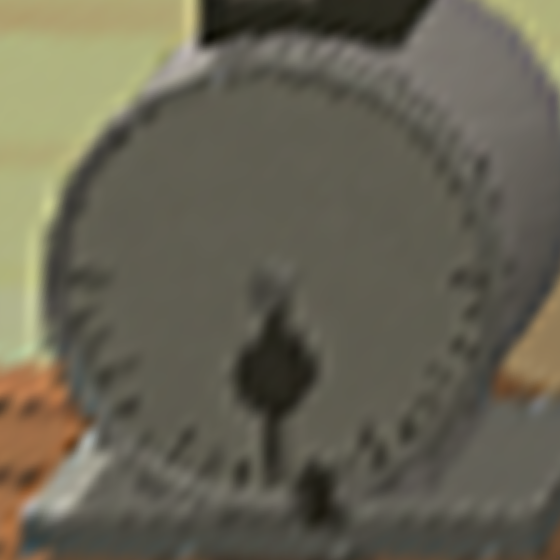

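The rectified dial shows pointer tip at (273,485) hanging plumb and the mark at (313,465)–(320,520), dial centre about (272,282): mark ≈ 0.20 rad. Easing the grip and rocking the top toward +y (needs ~29 mm).

>>> {"op": "apply_moves", "data": {
  "rows": [
    [0.01, 0, 0, 0.001, 0],
    [0.01, 0, 0.004, 0.001, 0],
    [0.01, 0, 0.008, 0.001, 0],
    [0.01, 0, 0.012, 0.0005, 0],
    [0.01, 0, 0.015, 0.0005, 0],
    [0.01, 0, 0.015, 0.0005, 0]
  ],
  "squeeze": 10
}}

```text
time: 16.15
tcp_pos: [0.5766, -0.043, 0.1718]
ee_rot: [[0.025, 1.0, 0.001], [1.0, -0.025, 0.0], [0.0, 0.001, -1.0]]
ft_force: [0.1, 0.5, 3.9]
width: 0.0198
```

Run:
```python
from dial import *
s=observe();print(s["time"],np.round(s["tcp_pos"],4),np.round(s["ft_force"],2),np.round(s["ft_torque"],3),s["width"])
a=avg(10,"a14");g=a.astype(np.uint8)
cv2.imwrite("pics/z14.png",cv2.resize(g[200:300,290:390],None,fx=6,fy=6,interpolation=cv2.INTER_CUBIC))
rect(a,[.577,-.058,.053],np.radians(-1.4),"r14",S=4)
s=observe();print(np.round(s["tcp_pos"],4),np.round(s["ft_force"],2))
```

```text
16.15 [ 0.5766 -0.043   0.1718] [0.09 0.47 3.88] [ 0.108 -0.066 -0.022] 0.019762005878821102
[ 0.5765 -0.0435  0.1719] [1.58 0.93 3.46]
```

View pics/z14.png

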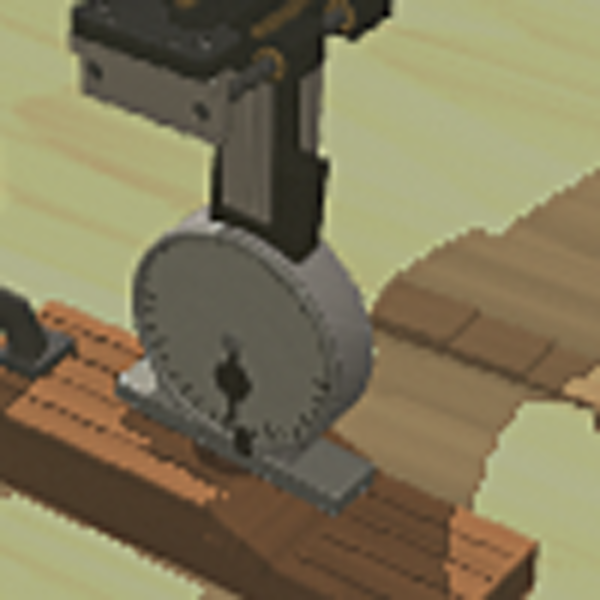

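View pics/r14.png

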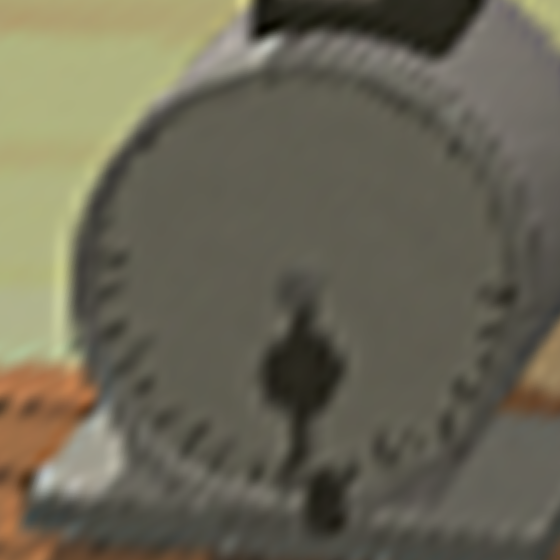

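Half way: gauge tilted ~0.09, pointer tip (297,475), mark tip (322,470), rail not sliding. Continuing.

>>> {"op": "apply_moves", "data": {
  "rows": [
    [0.01, 0, 0.004, -0.0005, 0],
    [0.01, 0, 0.008, -0.001, 0],
    [0.01, 0, 0.011, -0.0015, 0],
    [0.01, 0, 0.013, -0.002, 0],
    [0.01, 0, 0.013, -0.002, 0],
    [0.01, 0, 0.013, -0.002, 0]
  ]
}}

```text
time: 17.4
tcp_pos: [0.5764, -0.0304, 0.1699]
ee_rot: [[0.026, 1.0, 0.0], [1.0, -0.026, 0.0], [0.0, 0.0, -1.0]]
ft_force: [0.8, 0.2, 4.3]
width: 0.0199
```

Run:
```python
from dial import *
s=observe();print(s["time"],np.round(s["tcp_pos"],4),np.round(s["ft_force"],2),np.round(s["ft_torque"],3),s["width"])
a=avg(16,"a15");g=a.astype(np.uint8)
cv2.imwrite("pics/z15.png",cv2.resize(g[200:300,290:390],None,fx=6,fy=6,interpolation=cv2.INTER_CUBIC))
rect(a,[.577,-.058,.053],np.radians(-1.4),"r15",S=4)
s=observe();print(np.round(s["tcp_pos"],4),np.round(s["ft_force"],2))
```

```text
17.4 [ 0.5764 -0.0304  0.1699] [0.84 0.19 4.31] [ 0.071 -0.569  0.03 ] 0.019928529248393976
[ 0.5764 -0.0305  0.1699] [1.51 0.42 4.05]
```

View pics/z15.png

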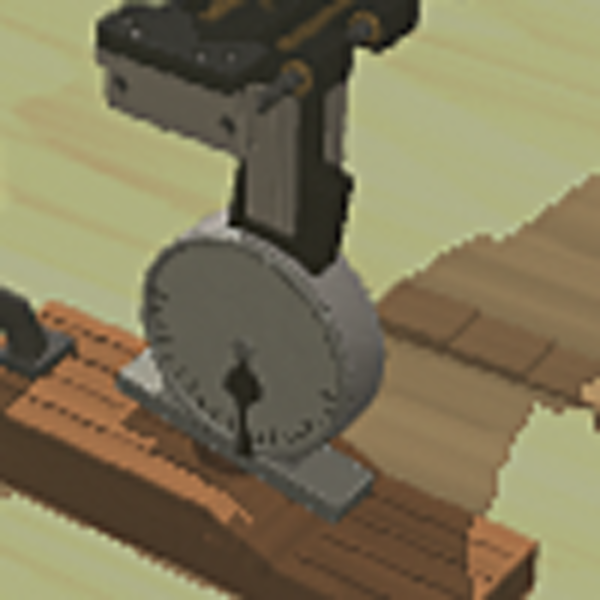

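View pics/r15.png

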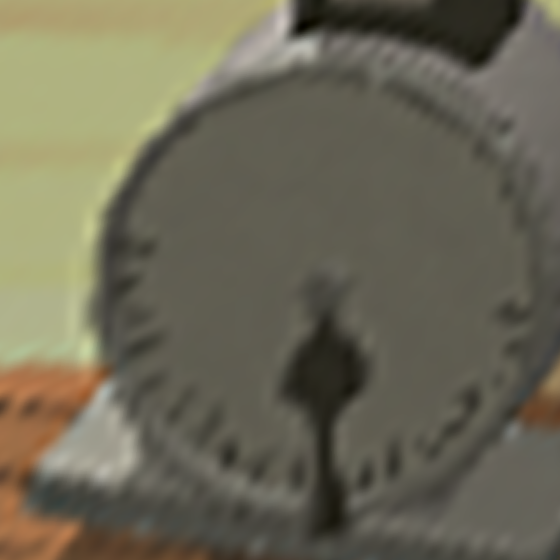

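Run:
```python
from dial import *
for n in ("a12","a14","a15"):
    o,_=rect(np.load(f"pics/{n}.npy"),[.577,-.058,.053],np.radians(-1.4),"tmp",S=8)
    g=o.max(2).astype(float)
    print(n)
    for r in range(640,1080,20):
        x0,x1={"a12":(490,690),"a14":(540,710),"a15":(590,720)}[n]
        row=g[r-4:r+5,x0:x1].mean(0); w=np.clip(82-row,0,None)
        print(r,round(row.min()), [ (x0+(i*10)) for i in range(len(row)//10) if row[i*10:(i+1)*10].min()<62], round(x0+(w*np.arange(len(w))).sum()/max(w.sum(),1e-6),1),round(w.sum()))
cv2.imwrite("pics/r15b.png",cv2.resize(rect(np.load("pics/a15.npy"),[.577,-.058,.053],np.radians(-1.4),"tmp",S=8)[0][600:1100,420:920],None,fx=1.2,fy=1.2))
```

```text
a12
640 38 [530, 540, 550, 560] 550.5 1458
660 36 [520, 530, 540, 550, 560, 570] 551.4 2005
680 36 [510, 520, 530, 540, 550, 560, 570, 580, 590, 600] 556.5 3432
700 32 [490, 500, 510, 520, 530, 540, 550, 560, 570, 580, 590, 600] 553.7 4869
720 33 [490, 500, 510, 520, 530, 540, 550, 560, 570, 580, 590, 600, 610, 620] 557.4 5753
740 33 [490, 500, 510, 520, 530, 540, 550, 560, 570, 580, 590, 600, 610, 620, 630] 559.6 5937
760 33 [490, 500, 510, 520, 530, 540, 550, 560, 570, 580, 590, 600, 610, 620] 558.0 5782
780 36 [490, 500, 510, 520, 530, 540, 550, 560, 570, 580, 590, 600, 610] 551.0 5222
800 34 [490, 500, 510, 520, 530, 540, 550, 560, 570, 580, 590] 547.4 4677
820 31 [510, 520, 530, 540, 550, 560, 570, 580] 548.3 2938
840 41 [530, 540, 550, 560] 547.6 1269
860 47 [530, 540, 550] 544.6 972
880 45 [530, 540, 550] 544.5 1054
900 42 [530, 540, 550] 544.7 1159
920 46 [530, 540, 550] 553.0 1195
940 45 [490, 530, 540, 550, 600, 610, 620, 630, 640, 650] 601.3 2763
960 32 [590, 600, 610, 620, 630, 640, 650, 660] 619.3 3685
980 29 [590, 600, 610, 620, 630, 640, 650, 660] 629.8 3168
1000 29 [5
[... 2176 characters left out ...]
10, 620, 630, 640, 650, 660, 670, 680, 690] 646.5 4312
820 36 [610, 620, 630, 640, 650, 660, 670, 680] 646.8 2785
840 36 [620, 630, 640, 650, 660] 644.9 1916
860 35 [630, 640, 650, 660] 646.0 1397
880 34 [630, 640, 650, 660] 647.7 1279
900 33 [630, 640, 650, 660] 647.7 1264
920 34 [630, 640, 650, 660] 645.5 1359
940 37 [630, 640, 650, 660] 642.1 1760
960 36 [630, 640, 650, 660, 670, 680] 652.4 2426
980 32 [630, 640, 650, 660, 670, 680, 690] 661.0 2643
1000 29 [620, 630, 640, 650, 660, 670, 680] 659.5 2724
1020 27 [620, 630, 640, 650, 660, 670, 680, 690] 658.7 3024
1040 24 [620, 630, 640, 650, 660, 670, 680, 690, 700] 659.5 3766
1060 39 [610, 620, 630, 640, 650, 660, 670, 680, 690] 651.8 3162
```

View pics/r15b.png

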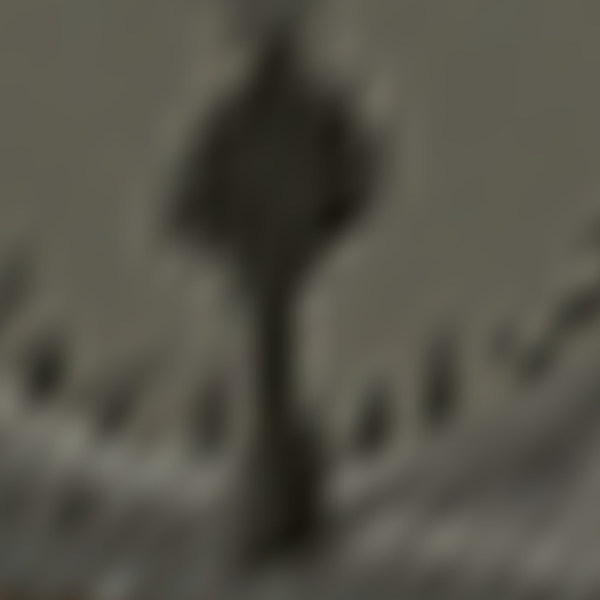

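Mark centre is ~12 px (1.5 mm) right of the pointer line at 8 px/mm; the trend is ~2.7 px per mm of travel, so another ~4 mm.

>>> {"op": "apply_moves", "data": {
  "rows": [
    [0.01, 0, 0.002, -0.0004, 0],
    [0.01, 0, 0.0042, -0.0008, 0],
    [0.01, 0, 0.0042, -0.0008, 0],
    [0.01, 0, 0.0042, -0.0008, 0],
    [0.01, 0, 0.0042, -0.0008, 0],
    [0.01, 0, 0.0042, -0.0008, 0],
    [0.01, 0, 0.0042, -0.0008, 0],
    [0.01, 0, 0.0042, -0.0008, 0]
  ]
}}

```text
time: 19.2
tcp_pos: [0.5763, -0.0264, 0.169]
ee_rot: [[0.026, 1.0, 0.0], [1.0, -0.026, -0.0], [-0.0, 0.0, -1.0]]
ft_force: [1.4, 0.9, 4.2]
width: 0.0202
```

Run:
```python
from dial import *
s=observe();print(s["time"],np.round(s["tcp_pos"],4),np.round(s["ft_force"],2),np.round(s["ft_torque"],3),s["width"])
a=avg(20,"a16");g=a.astype(np.uint8)
cv2.imwrite("pics/z16.png",cv2.resize(g[200:300,290:390],None,fx=6,fy=6,interpolation=cv2.INTER_CUBIC))
o,_=rect(a,[.577,-.058,.053],np.radians(-1.4),"r16",S=8)
cv2.imwrite("pics/r16b.png",cv2.resize(o[600:1100,420:920],None,fx=1.2,fy=1.2))
g=o.max(2).astype(float)
for r in range(840,1080,20):
        x0,x1=(615,740)
        row=g[r-4:r+5,x0:x1].mean(0); d=np.where(row<60)[0]
        print(r,round(row.min()),(x0+d.min(),x0+d.max(),x0+np.median(d)) if len(d) else None)
s=observe();print(np.round(s["tcp_pos"],4),np.round(s["ft_force"],2))
```

```text
19.2 [ 0.5763 -0.0264  0.169 ] [1.43 0.9  4.17] [ 0.008 -0.643  0.008] 0.0201514988404546
840 36 (np.int64(646), np.int64(688), np.float64(667.0))
860 43 (np.int64(651), np.int64(683), np.float64(667.0))
880 51 (np.int64(654), np.int64(678), np.float64(666.0))
900 54 (np.int64(656), np.int64(678), np.float64(667.0))
920 53 (np.int64(653), np.int64(675), np.float64(664.0))
940 46 (np.int64(647), np.int64(680), np.float64(663.5))
960 35 (np.int64(642), np.int64(692), np.float64(667.0))
980 30 (np.int64(639), np.int64(701), np.float64(670.0))
1000 30 (np.int64(635), np.int64(694), np.float64(664.5))
1020 30 (np.int64(628), np.int64(695), np.float64(661.5))
1040 28 (np.int64(623), np.int64(704), np.float64(663.5))
1060 40 (np.int64(617), np.int64(703), np.float64(660.0))
[ 0.5763 -0.0264  0.169 ] [ 1.99 -0.01  4.23]
```

View pics/z16.png

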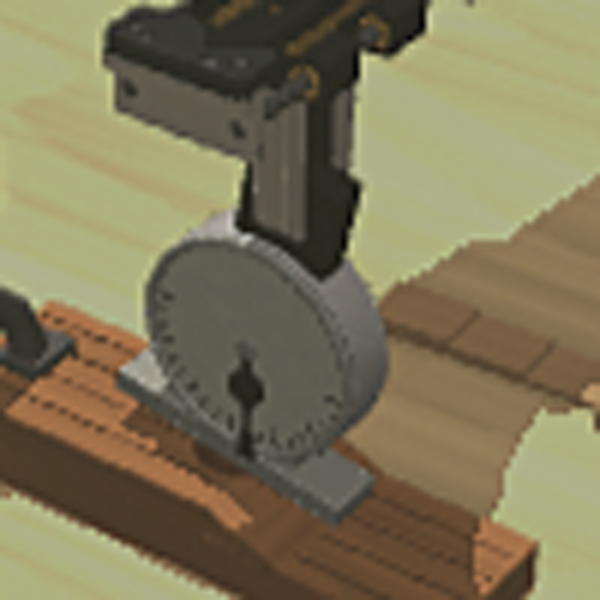

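View pics/r16b.png

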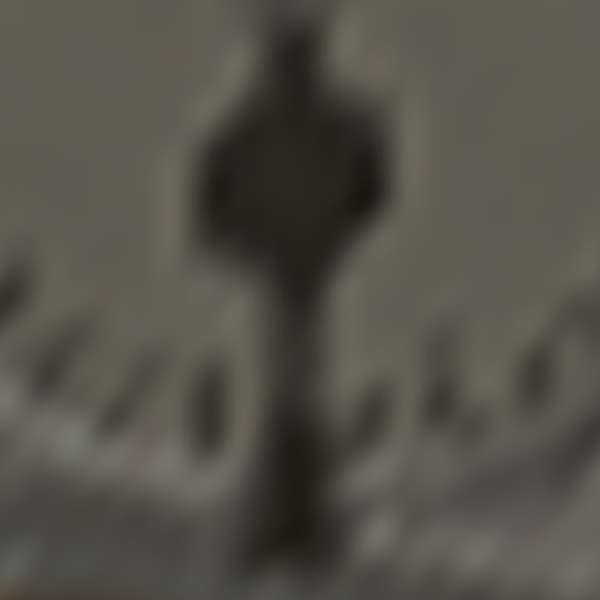

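Run:
```python
from h import *
A=atz("scene",(309.2,267.1),.053);B=atz("scene",(345.8,283.7),.053);print(A,B,np.linalg.norm(A-B),"rail mid",(A+B)/2-[.016,0,0])
for z in(.053,.049): print("knot",atz("scene",(329.9,274.5),z))
print(proj("scene",[.5745,-.061,.053]))
k=cv2.imread("pics/scene4.png");cv2.imwrite("pics/zk.png",cv2.resize(k[250:310,280:390],None,fx=7,fy=7,interpolation=cv2.INTER_CUBIC))
cv2.imwrite("pics/wrist16.png",get_image("wrist"))
```

```text
[ 0.58942893 -0.12305415  0.053     ] [0.59256737 0.00480357 0.053     ] 0.12789622785243912 rail mid [ 0.57499815 -0.05912529  0.053     ]
knot [ 0.58380653 -0.0543268   0.053     ]
knot [ 0.5795917  -0.05721966  0.049     ]
[329.82485223 272.01185612]
```

View pics/wrist16.png

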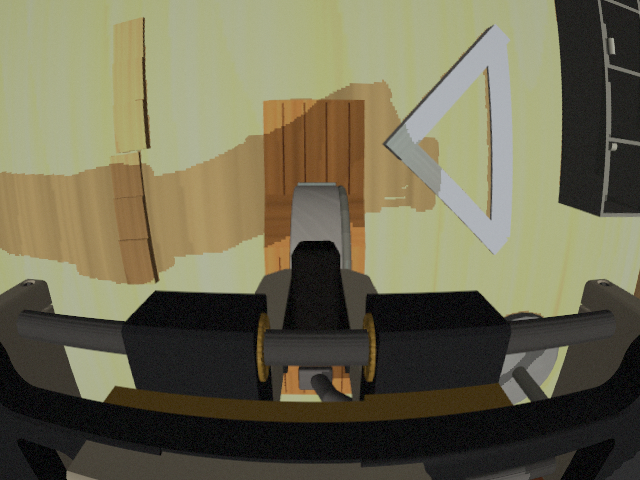

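The rail's centre is within about 8 mm of the knot, it presses with about 8.5 N, it is still, and the pointer is on the mark. Handing in.

Run:
```python
from h import *
s=observe();print(s["time"],np.round(s["tcp_pos"],4),np.round(s["ft_force"],2),s["width"])
print(job_done())
```

```text
20.25 [ 0.5763 -0.0264  0.169 ] [1.38 0.75 4.92] 0.019524004853117966
the job is handed in; nothing more can be done
None
```

I swung the lamp aside, then stood the gauge on the knot and rocked it until the pointer met the set mark. I handed it in at 20.25 s while still holding it. No verdict was reported, so these are my own last checks:

- **Lamp:** its head ended about 0.36 m from the knot; at least 0.2 m was needed.
- **Grip:** the fingers held the gauge's black grip at 19.5–20.1 mm opening with a 10 N squeeze. The wrist force showed it pressing on the knot with roughly 8–9 N.
- **Position:** the rail's centre was within about 8 mm of the knot (25 mm allowed), within about 1° of the stud's line, with its +y end towards the joist.
- **Pointer:** it settled within about 0.5 mm of the mark's middle (2 mm allowed). That comes from 20 averaged and straightened scene pictures. The mark reads about 0.2 rad.
- **Other things on the bench:** the views I took while working showed no bystander moved. I did not measure their positions at the end.

Two readings disagreed:

- **Fingertips:** the cameras put them about 1–2 cm higher than `tips_ahead` suggests, so I set the grasp height from the pictures and checked it by the finger opening.
- **Knot position:** the scene camera placed the knot about 1 cm from where the top camera did. I relied on the top and wrist views, and the height at which the rail touched fitted the knot's 53 mm.

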